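Mount the nailing horn on the bench

ROBOT

A 6-joint arm with a two-finger parallel gripper is mounted at the origin on a cart in front of the work surface, level with it; the furniture and walls round the work are solid. World frame = base frame: x ahead of the robot, y to its left, z up, the work surface at z = 0. Lengths are in mm, angles in rad, forces in N, time in s.
With the tool pointing down it reaches from about 275 to 1000 mm from the base axis. Payload 8.4 kg.
Tool frame: the origin (TCP) lies between the finger pads; the fingertips stand 22 mm ahead of it and the grasp point (between the pads) lies 3 mm ahead of it; z points along the fingers, y is the line along which they close (so a half turn about z gives the same grasp; the last joint's range is limited). The gripper opens to 85 mm and grips with 20 to 120 N. Pads are 22 mm wide; open, the fingers measure 114 mm over their backs; the gripper's body (76 mm by 85 mm) begins 54 mm behind the grasp point. The pads swing forward as they close: fully open they stand 13 mm farther back than shut.
Start: joints at [-1.199, 0.353, 1.633, -0, 1.155, -0.002], TCP at [228.221, -581.845, 253.281] pointing down, gripper open.
Joint ranges: [-2.63, 2.63], [-0.92, 2.1], [0.06, 2.66], [-1.3, 4.44], [0, 2.69], [-3.02, 3.02]. Speed limits (rad/s): [2.22, 2.22, 2.79, 3.14, 3.14, 3.14].

INTERFACE

Orientations are given as [roll, pitch, yaw] about the fixed x, y, z axes, in that order (R = Rz(yaw) Ry(pitch) Rx(roll)).
In Python, from rig import r, grab_frame gives the robot as it stands.
- The arm moves only by the shell command python3 -m inch 'ROWS' [FORCE]. ROWS is JSON, a list of rows, each a list of 7 numbers: the turn, a rotation vector about the tool's x, y, z as a fraction of full scale, then the shift along the tool's x, y, z as a fraction of full scale, then the closure, from 0 (fully open) to 1 (shut). In form: [[rx, ry, rz, dx, dy, dz, fingers], ...]. A call has 1 to 8 rows; each row shifts and turns the commanded pose from where the row before left it, along the tool's axes as they then stand; what a row does not reach is not made up. Full scale, the value 1, is 2.5 cm for a shift and pi rad for a turn. A row lasts 1/12 s, in which the tool goes at most 41.7 mm and 7.16 degrees, less where a joint would pass 70% of its speed; a pose out of reach is approached as far as the arm can. A call with a number of a shift or a turn outside -1 to 1 is refused whole. A call with a gripper value outside its range is refused whole. The fingers move at their own pace and stop on an object; FORCE is the grip in N (left out, the last holds). Time passes only in rows, so rows that do not move let the fingers close. It gives the time, the measured TCP pose, the force, the opening and the grip force at its end, in the units of the state.
- r.sense(): the state, without advancing time (a new reading comes with each control period).
- grab_frame(name): name is "scene" or "top"; returns a dict with "pixels" (420x560x3 uint8, red, green, blue), "z_map" (420x560 float32, mm along the optical axis (not along the pixel's ray), 0 where there is no reading), "vertical_fov" (degrees; the focal length in pixels is half the picture's height over the tangent of half this angle, whatever the lens; pixels are square), "cx", "cy" (the principal point, pixels), "cam_to_world" (4x4, takes a point from camera to world coordinates). Camera axes: x right, y down, z forward; pixel columns grow to the right and rows downward; lengths in mm; the calibration is good to about 2 mm. A picture is of the moment at which its call begins.
- r.sign_off(): hands the job in; it is judged then, once.
The state is a dict: "clock": time; "qpos": joint angles; "qvel": joint speeds; "joint_efforts": joint torques, N m; "eef_pos": TCP position; "tcp_rot": TCP orientation; "contact_force": force on the tool from outside, world axes, zero at the start; "wrist_torque": the same for the moment, N m; "opening": opening from 0.0 (shut) to 1.0 (fully open); "grasp_force": force on a finger pad.
Only numpy, scipy, OpenCV 4.12 (cv2) and the standard library are available. Lean on these libraries where they do the work, as an engineer would, in place of code of your own. Each camera call takes 0.05 s, during which the arm holds its last target. There are 200 camera calls.

TASK

Mount the nailing horn on the bench: swing its prop leg out until it clicks home in its end detent, lay the horn in the two V saddles of the grey bracket with its square head resting over the prop's pad, and then drop every U-bolt from the green case over the tube, both legs through a pair of slots and fully down on the tube - one at each end of the bracket first, the rest in the middle places. When the bolts are out, shut the case's lid so that its clasp snaps under the rim, and leave the other things on the bench where they are.

Things in the scene. Friction and masses are not known exactly. Their poses are not given: they have to be found in the camera images.
- bracket: grey hat-section steel bracket on the bench, 200 mm long (y), top plate 80 mm wide (x), 5 mm thick, upper face 48 mm up; 22 mm foot flanges. Origin at bench level under its centre; prop hinge at its -y end. Two V saddles, 16 mm along y, 42 mm across, stand on it at y = +-48 mm. Four pairs of slots, each 12 mm (x) by 14 mm (y), at x = +-22 mm.
- saddle_mid (a point): point of the bracket 70 mm above the bench, where the horn's origin comes to lie when it is seated (horn y along bracket y); its axes are the bracket's
- station0 (a point): midway between the pair of slots at the bracket's prop end (bracket y = -78 mm), on the plate's upper face
- station1 (a point): midway between the pair of slots at bracket y = -20 mm, on the plate's upper face
- station2 (a point): midway between the pair of slots at bracket y = +20 mm, on the plate's upper face
- station3 (a point): midway between the pair of slots at the other end (bracket y = +78 mm), on the plate's upper face
- prop (a joint): angle of the blue prop leg on its upright hinge: 0 folded, square to the bracket on its -x side; grows counter-clockwise from above to 1.57 (stop), pointing along bracket -y under the horn's head. From about 1.40 it must be pushed over a sprung ball (a few newtons at the handle) and snaps in behind it at 1.57; friction holds it elsewhere.
- prop_hinge (a point): point on the prop's upright hinge axis, 30 mm above the bench
- prop_handle (a point): centre of the prop's black knob, an upright cylinder 22 mm thick from 44 to 78 mm above the bench; 104 mm from the hinge axis. It stands to the side, so that it clears the horn's head by 29 mm once the prop is out.
- cradle (a point): centre of the upper face of the prop's black rubber pad, 42 x 42 mm, 47 mm above the bench, 90 mm from the hinge axis
- horn: steel tube 32 mm thick along y, 0.6 kg; origin on its axis; centre of mass 8 mm from it towards the head. Square dark head 44 x 44 mm at y = -176 to -231 mm, square tail plug 44 x 44 at y = 120 to 128; brass collars 38 mm thick at y = +-61 to +-65 drop just outside the saddles (5 mm of play either way). On the bench it lies with its axis 22 mm up.
- horn_head (a point): underside of the horn's head (22 mm below its axis, 204 mm from its origin), which comes to rest just above the prop's pad
- case: green steel hardware case, 94 mm (x) by 208 mm (y), walls 80 mm high and 6 mm thick, fixed to the bench. Origin at bench level under its centre; lid hinged on the +x side, clasp on the -x side. Black insert inside up to 43 mm with sockets for four U-bolts in a row along y (at y = +-22 and +-66 mm).
- lid (a joint): opening angle of the case's lid: 0 shut, 2.15 the back stop; it starts leaning back, past upright. A stiff hinge holds it where it is left; below about 0.7 it slowly sinks by itself until its clasp rests on the rim (about 0.08), and must then be pressed down with about 5 to 10 N at the front middle until the clasp snaps under the rim (0).
- lid_hinge (a point): middle of the lid's hinge line, 80 mm above the bench (the line runs along the case's y)
- lid_front (a point): outer face of the lid, middle of its front edge, 90 mm from the hinge line: press here when it is down. The lid is 98 x 210 mm and 6 mm thick; its front edge lies 98 mm from the hinge line.
- ubolt_0: steel U-bolt of 8 mm wire, legs 44 mm apart between centres, 66 mm high, 0.09 kg. Origin midway between the leg ends, at their level; x from leg to leg, z up to the crown. At first it stands legs down in two sockets of the case (9.5 mm wide, 38 mm deep, leg ends 5 mm above the bench), x along the case's x. None if absent. Seated, its origin is 20 mm below the bracket's plate top.
- ubolt_1: U-bolt like ubolt_0. The wire's centre at the crown is 62 mm above the origin: pinch across the wire there from above. Let go with the legs in the slots, a bolt sinks the rest of the way by its own weight or a light press on the crown.
- ubolt_2: U-bolt like ubolt_0
- ubolt_3: U-bolt like ubolt_0
- hammer: cobbler's hammer, 245 mm long, lying on the right of the bench: leave alone
- dye_bottle: small brown bottle, 85 mm high, behind on the right: leave alone
- polish_tin: round black polish tin, 70 mm, behind on the right: leave alone
- awl_1: awl, 130 mm long, between the case and the bracket, towards the back: leave alone

How it is judged:
By the outcome, as a careful person would: the job done as asked, in the order asked, and still so for the second after the job is handed in, with the robot touching nothing.
Of ubolt_0, ubolt_1, ubolt_2, ubolt_3 only 3 to 4 are there at a start; the rules pass over those that are not, and their reading is None.
At some moment in a run one of horn may be knocked a few centimetres aside while the robot is not near it.
It also fails if it takes over 210 s, if anything falls off the work surface, if the arm or the gripper's body presses on something with over 40 N, if the wrist force passes 120 N, or if a joint passes its speed limit or range.

## Working session

There is one attempt and no reset: what is moved stays moved. The work goes in short steps, Python scripts to look and compute and a shell command to move; the robot and the scene stay as the last step left them, time stands still between calls to the robot, and variables do not carry over. Pictures are saved under pics/ and viewed, at most 19 in all, crops included, and the job is handed in when it is done.

```bash
ls; mkdir -p pics
python3 - <<'E'
from rig import r, grab_frame
import cv2,numpy as np
for n in("scene","top"):
    f=grab_frame(n); cv2.imwrite(f"pics/{n}0.png",f["pixels"][:,:,::-1]); np.savez(f"{n}0.npz",**f)
    print(n,f["vertical_fov"],f["cx"],f["cy"],np.round(f["cam_to_world"],3).tolist())
print(r.sense())
E
```

```text
pics
scene 45.04360508497551 282.99245106107435 209.06091857800558 [[-0.902, -0.273, 0.336, 89.006], [-0.433, 0.578, -0.692, 745.571], [-0.005, -0.769, -0.639, 898.968], [0.0, 0.0, 0.0, 1.0]]
top 45.46119333867575 288.2509938403833 209.20478193991661 [[-0.018, -0.995, 0.097, 403.307], [-1.0, 0.018, 0.007, -103.371], [-0.008, -0.097, -0.995, 1398.619], [0.0, 0.0, 0.0, 1.0]]
{'clock': 0.1, 'qpos': array([-1.19940416e+00,  3.53577270e-01,  1.63407556e+00, -6.46565764e-06,
        1.15519953e+00, -2.42219391e-03]), 'qvel': array([ 0.00026586, -0.00291283, -0.00205518, -0.00050153, -0.00118366,
       -0.00041078]), 'joint_efforts': array([ 1.11545601e-04, -6.06359696e+01, -3.42820323e+01,  1.13792091e-04,
        4.05119863e-03,  6.61120293e-05]), 'eef_pos': array([ 228.0675701 , -581.46301302,  252.63098959]), 'tcp_rot': array([-3.14033294e+00,  2.86072384e-06,  3.73816976e-01]), 'contact_force': array([-0.77621409,  0.14529181, -0.13838191]), 'wrist_torque': array([-0.02791617, -0.04042302,  0.03046673]), 'grasp_force': 0.0, 'opening': 1.002018609013796}
```

View pics/top0.png

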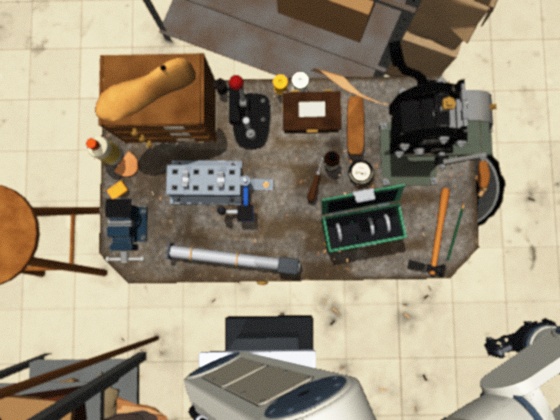

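View pics/scene0.png

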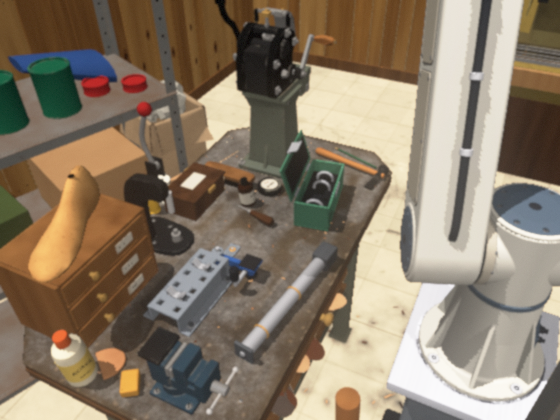

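The top view shows the bracket at about (205,183), with the prop hinge at its right end and the blue prop with its black pad/knob below at (240,212). The horn lies from (170,252) to (290,266) with its head on the right. The open case is at (363,225) with what look like 3 bolts, and the lid leans towards +x.

```bash
cat > h.py <<'E'
import numpy as np,cv2
from rig import r,grab_frame
def K(f): return 210/np.tan(np.radians(f["vertical_fov"])/2)
def cloud(f):
    v,u=np.mgrid[0:420,0:560]; z=f["z_map"]; k=K(f)
    P=np.stack([(u-f["cx"])/k*z,(v-f["cy"])/k*z,z],-1)
    T=np.array(f["cam_to_world"]); W=P@T[:3,:3].T+T[:3,3]; W[z==0]=np.nan; return W
def ray(f,u,v,h):
    k=K(f);T=np.array(f["cam_to_world"]);d=T[:3,:3]@np.array([(u-f["cx"])/k,(v-f["cy"])/k,1]);o=T[:3,3]
    return (o+d*(h-o[2])/d[2])[:2]
def proj(f,p):
    T=np.array(f["cam_to_world"]);c=T[:3,:3].T@(np.array(p,float)-T[:3,3]);return np.array([c[0],c[1]])/c[2]*K(f)+[f["cx"],f["cy"]]
def crop(f,name,u0,u1,v0,v1,s):
    cv2.imwrite(name,cv2.resize(f["pixels"][v0:v1,u0:u1,::-1],None,fx=s,fy=s,interpolation=cv2.INTER_CUBIC))
E
python3 - <<'E'
from h import *
t=np.load("top0.npz");s=np.load("scene0.npz")
a=cv2.resize(t["pixels"][145:285,155:415,::-1],None,fx=3,fy=3,interpolation=cv2.INTER_CUBIC)
cv2.imwrite("pics/a.png",a)
W=cloud(t);Z=W[...,2]
print("bench z",np.nanmedian(Z[215:240,290:315]))
# heightmaps: rectangles
def rect(m,n):
    p=W[m][:,:2].astype(np.float32); print(n,len(p),cv2.minAreaRect(p),np.median(W[m][:,2]))
box=lambda u0,u1,v0,v1:(lambda M:(M.__setitem__((slice(v0,v1),slice(u0,u1)),True),M)[1])(np.zeros((420,560),bool))
rect(box(155,255,150,215)&(Z>40)&(Z<56),"plate")
hsv=cv2.cvtColor(t["pixels"],cv2.COLOR_RGB2HSV)
g=(hsv[...,0]>50)&(hsv[...,0]<90)&(hsv[...,1]>90)
rect(box(310,415,180,260)&g&(Z>70)&(Z<88),"case")
rect(box(155,310,235,285)&(Z>12)&(Z<60),"horn")
E
```

```text
bench z 0.34297671812646513
plate 2054 ((591.8687133789062, 118.27391052246094), (238.15708923339844, 133.28530883789062), 88.21873474121094) 47.98041332288153
case 454 ((479.6241760253906, -293.69073486328125), (92.68812561035156, 207.34503173828125), 9.560789108276367) 79.89480644048751
horn 1689 ((403.71240234375, 58.046722412109375), (362.1581726074219, 43.478878021240234), 82.01787567138672) 36.75326842995332
```

View pics/a.png

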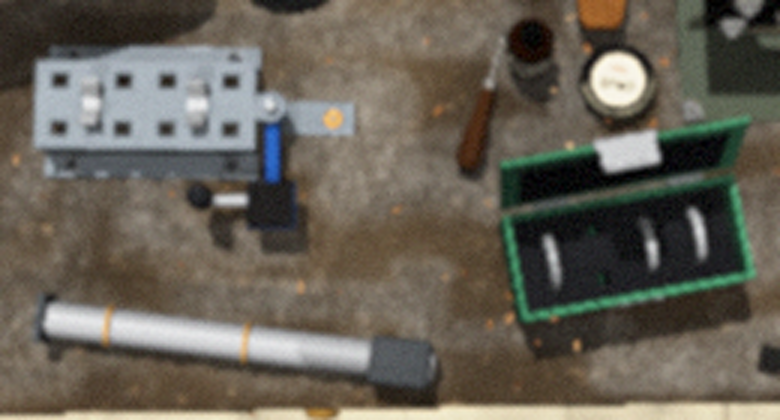

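Crop: bracket slots and both saddles are clear. The prop is folded with its knob at (200,195) and pad at (272,203). There are three bolts in the case at (551,262), (650,243) and (697,233), and one empty socket. Next, the exact poses.

```bash
cat > poses.py <<'E'
from h import *
def yw(v): # yaw of body whose +y is v (v made to point to +y)
    v=v*np.sign(v[1]); return np.arctan2(-v[0],v[1])
def box(u0,u1,v0,v1):
    M=np.zeros((420,560),bool); M[v0:v1,u0:u1]=1; return M
def rectpose(p):
    (c,(w,h),a)=cv2.minAreaRect(p.astype(np.float32)); b=cv2.boxPoints((c,(w,h),a)); e=[b[1]-b[0],b[2]-b[1]]
    e=max(e,key=np.linalg.norm); return np.array(c),sorted((w,h)),yw(e)
def holes(f,T=None):
    pass
if __name__=="__main__":
    for n in("top","scene"):
        f=np.load(n+"0.npz"); W=cloud(f);X,Y,Z=np.moveaxis(W,-1,0)
        hsv=cv2.cvtColor(f["pixels"],cv2.COLOR_RGB2HSV)
        roi=lambda x0,x1,y0,y1:(X>x0)&(X<x1)&(Y>y0)&(Y<y1)
        m=roi(530,660,25,260)&(abs(Z-48)<2.0)
        m=cv2.morphologyEx(m.astype(np.uint8),cv2.MORPH_OPEN,np.ones((5,5)))
        print(n,"plate",rectpose(W[m>0][:,:2]),m.sum())
        g=(hsv[...,0]>50)&(hsv[...,0]<90)&(hsv[...,1]>90)
        print(" case",rectpose(W[roi(400,570,-430,-160)&g&(abs(Z-80)<3)][:,:2]))
        m=roi(350,460,-160,280)&(Z>12)&(Z<60); p=W[m]
        c,wh,a=rectpose(p[:,:2]); print(" horn rect",c,wh,a)
        # tube ridge: points z>33
        t=p[(p[:,2]>33)&(p[:,2]<39.5)][:,:2]; mu=t.mean(0);d=np.linalg.svd(t-mu,full_matrices=0)[2][0];d*=np.sign(d[1]);s=(p[:,:2]-c)@d
        print(" ridge",mu,yw(d),"ends",c+s.max()*d,c+s.min()*d, np.linalg.norm(d*(s.max()-s.min())))
        m=roi(440,560,-10,60)&(Z>60)&(Z<85); print(" knob",m.sum(),np.nanmean(W[m],0) if m.any() else 0,np.ptp(W[m],0))
        m=roi(440,560,-10,60)&(abs(Z-47)<1.5); print(" pad",m.sum(),np.nanmean(W[m],0),np.ptp(W[m],0))
        m=roi(440,540,-400,-190)&(Z>60)&(Z<74)&~g&(hsv[...,1]<70)&(hsv[...,2]>90)
        k,l,st,ce=cv2.connectedComponentsWithStats(m.astype(np.uint8),connectivity=8)
        for i in range(1,k):
            if st[i,4]>5:
                q=W[l==i]; hi=q[q[:,2]>66]; print(" bolt",st[i,4],q.mean(0).round(1),hi.mean(0).round(1),rectpose(q[:,:2]))
E
python3 poses.py
```

```text
top plate (array([0., 0.]), [0.0, 0.0], np.float32(-0.0)) 0
 case (array([ 479.73803711, -293.67559814]), [92.64324188232422, 207.23980712890625], np.float32(0.16136356))
 horn rect [403.71240234  58.04672241] [43.478878021240234, 362.1581726074219] -0.13931432
 ridge [406.11432627  74.70170675] -0.139235872830957 ends [428.84355838 237.3722256 ] [ 378.58114453 -121.27950702] 362.1565622112948Traceback (most recent call last):
  File "poses.py", line 26, in <module>
    m=roi(440,560,-10,60)&(Z>60)&(Z<85); print(" knob",m.sum(),np.nanmean(W[m],0) if m.any() else 0,np.ptp(W[m],0))
                                                                                                    ~~~~~~^^^^^^^^
    return _methods._ptp(a, axis=axis, out=out, **kwargs)
           ~~~~~~~~~~~~~^^^^^^^^^^^^^^^^^^^^^^^^^^^^^^^^^
    umr_maximum(a, axis, None, out, keepdims),
    ~~~~~~~~~~~^^^^^^^^^^^^^^^^^^^^^^^^^^^^^^
ValueError: zero-size array to reduction operation maximum which has no identity
```

```bash
python3 - <<'E'
import re
s=open("poses.py").read()
s=s.replace("(abs(Z-48)<2.0)","(abs(Z-48)<6)").replace("np.ones((5,5))","np.ones((3,3))")
s=s.replace('m=roi(440,560,-10,60)&(Z>60)&(Z<85); print(" knob",m.sum(),np.nanmean(W[m],0) if m.any() else 0,np.ptp(W[m],0))','m=roi(480,570,40,130)&(Z>58)&(Z<85)&(hsv[...,2]<90); print(" knob",m.sum(),np.nanmean(W[m],0),np.ptp(W[m],0))' )
s=s.replace('roi(440,560,-10,60)&(abs(Z-47)<1.5)','roi(470,545,0,65)&(abs(Z-47)<6)&(hsv[...,2]<90)')
open("poses.py","w").write(s)
E
python3 - <<'E'
from h import *
f=np.load("top0.npz");W=cloud(f)
for u,v in[(222,210),(221,209),(245,212),(245,180)]: print(u,v,W[v,u].round(1))
q=W[165:175,185:215,2]; print(q.mean(),q.std())
E
python3 poses.py
```

```text
222 210 [533.2  81.6  72.9]
221 209 [534.9  82.8  83. ]
245 212 [528.9  22.6  49.3]
245 180 [616.   21.6  51.5]
nan nan
top plate (array([595.81860352, 130.49494934]), [124.61773681640625, 212.57667541503906], np.float32(-0.020747103)) 1641
 case (array([ 479.73803711, -293.67559814]), [92.64324188232422, 207.23980712890625], np.float32(0.16136356))
 horn rect [403.71240234  58.04672241] [43.478878021240234, 362.1581726074219] -0.13931432
 ridge [406.11432627  74.70170675] -0.139235872830957 ends [428.84355838 237.3722256 ] [ 378.58114453 -121.27950702] 362.1565622112948
 knob 57 [531.90820025  83.7139779   75.72680318] [19.22700264 20.47518291 22.39472348]
 pad 225 [523.96873244  21.97403703  46.59953678] [40.27403314 41.36887466 11.98419452]
 bolt 40 [ 491.3 -358.8   67.2] [ 491.5 -358.7   68.7] (array([ 492.61557007, -358.60110474]), [7.455745220184326, 40.74778366088867], np.float32(-1.3486848))
 bolt 30 [ 477.7 -316.4   67.6] [ 481.  -315.5   69.5] (array([ 479.6083374 , -315.84875488]), [8.021954536437988, 29.337154388427734], np.float32(-1.2820029))
 bolt 41 [ 469.2 -228.7   6
[... 701 characters left out ...]
9.10324109  44.82165614] [41.79161848 44.24590366  7.86561867]
 bolt 88 [ 493.  -386.4   67.1] [ 491.  -386.3   70. ] (array([ 495.61050415, -386.35122681]), [12.778114318847656, 73.4700698852539], np.float32(-1.3452575))
 bolt 31 [ 490.8 -351.4   64.7] [ 489.2 -350.2   67.7] (array([ 491.11798096, -352.5916748 ]), [12.506450653076172, 31.21535873413086], np.float32(-1.5509233))
 bolt 35 [ 483.3 -308.6   64.4] [ 483.5 -308.8   67.7] (array([ 483.08520508, -308.60079956]), [10.50931453704834, 33.48093795776367], np.float32(-1.3893081))
 bolt 36 [ 469.3 -221.9   64.9] [ 466.4 -221.5   67.8] (array([ 469.77789307, -221.35665894]), [10.727355003356934, 36.95573043823242], np.float32(-1.4219892))
```

Depth works, but the two cameras disagree by about 7 mm in y. I'll hover the gripper near the knob and use it to calibrate both.

```bash
cat > go.py <<'E'
import sys
from h import *
from scipy.spatial.transform import Rotation as Ro
s=r.sense();x,y,z,a=map(float,sys.argv[1:5]);R=Ro.from_euler("xyz",s["tcp_rot"]);T=Ro.from_euler("xyz",[np.pi,0,a])
d=np.array([x,y,z])-s["eef_pos"];print("before turn",(R.inv().apply(d)/25).round(2),"after turn",(T.inv().apply(d)/25).round(2),"turn",((R.inv()*T).as_rotvec()/np.pi).round(4))
E
python3 -m inch '[[0,0,0.0397,0,0,0,0],[0,0,0.0397,0,0,0,0],[0,0,0.0397,0,0,0,0],[0,0,0,0.45,-1,0,0],[0,0,0,0.45,-1,0,0],[0,0,0,0.45,-1,0,0],[0,0,0,0.45,-1,0,0],[0,0,0,0.45,-1,0,0]]'
python3 -m inch '[[0,0,0,0.45,-1,0,0],[0,0,0,0.45,-1,0,0],[0,0,0,0.45,-1,0,0],[0,0,0,0.45,-1,0,0],[0,0,0,0.45,-1,0,0],[0,0,0,0.45,-1,0,0],[0,0,0,0.45,-1,0,0],[0,0,0,0.45,-1,0,0]]'
python3 -m inch '[[0,0,0,0.45,-1,0,0],[0,0,0,0.45,-1,0,0],[0,0,0,0.45,-1,0,0],[0,0,0,0.45,-1,0,0],[0,0,0,0.45,-1,0,0],[0,0,0,0.45,-1,0,0],[0,0,0,0.45,-1,0,0],[0,0,0,0.45,-1,0,0]]'
python3 go.py 531 88 150 0
```

```text
clock: 0.77
eef_pos: [284.7, -455.5, 252.9]
tcp_rot: [-3.141, 0.0, -0.001]
contact_force: [-0.5, 0.0, 0.2]
opening: 0.999
grasp_force: 0.0
clock: 1.43
eef_pos: [374.7, -255.5, 253.1]
tcp_rot: [-3.141, 0.0, -0.0]
contact_force: [-0.0, -0.5, -0.8]
opening: 1.0
grasp_force: 0.0
clock: 2.1
eef_pos: [464.8, -55.5, 253.1]
tcp_rot: [-3.142, 0.0, -0.0]
contact_force: [-0.2, -0.5, 0.0]
opening: 1.001
grasp_force: 0.0
before turn [ 2.65 -5.74  4.12] after turn [ 2.65 -5.74  4.13] turn [-0.      0.0001 -0.0001]
```

```bash
python3 -m inch '[[0,0,0,0.45,-0.95,0.6,0],[0,0,0,0.45,-0.95,0.6,0],[0,0,0,0.45,-0.95,0.6,0],[0,0,0,0.45,-0.95,0.6,0],[0,0,0,0.45,-0.95,0.6,0],[0,0,0,0.4,-0.99,0.6,0],[0,0,0,0,0,0.5,0],[0,0,0,0,0,0,0]]'
python3 - <<'E'
from h import *
p=[]
for n in("scene","top"):
    f=grab_frame(n);np.savez(n+"1.npz",**f)
    e=r.sense()["eef_pos"]; u,v=proj(f,e).astype(int);print(n,u,v)
    u0=max(0,min(560-130,u-65));v0=max(0,min(420-130,v-75)); p.append(cv2.resize(f["pixels"][v0:v0+130,u0:u0+130,::-1],None,fx=3,fy=3)); print(u0,v0)
cv2.imwrite("pics/b.png",np.hstack(p));print(e)
E
```

```text
clock: 2.77
eef_pos: [529.5, 87.5, 148.1]
tcp_rot: [3.141, 0.004, 0.002]
contact_force: [-1.3, -0.6, -0.5]
opening: 0.996
grasp_force: 0.0
scene 232 244
167 169
top 215 208
150 133
[530.28113549  86.37030884 150.37037485]
```

View pics/b.png

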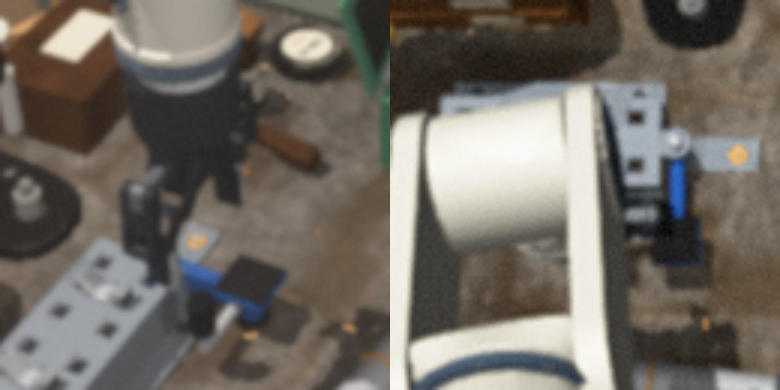

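Scene crop (left): gripper above the knob, finger tips at full-image px (220,262) and (243,237). In the top view the arm hides the tool. I'll calibrate the scene camera from the fingers' depth.

Run:
```python
from h import *
f=np.load("scene1.npz");W=cloud(f);X,Y,Z=np.moveaxis(W,-1,0)
m=(abs(X-530)<45)&(abs(Y-90)<85)&(Z>105)&(Z<185)
for lo,hi in((100,115),(115,125),(125,130),(130,135),(135,140),(140,150),(150,165),(165,185)):
    k=m&(Z>lo)&(Z<hi)
    for nm,s in(("L",Y>100),("R",Y<80)):
        q=W[k&s]
        if len(q)>3: print(lo,hi,nm,len(q),np.percentile(q,[3,50,97],axis=0).round(0).tolist())
```

```text
135 140 R 7 [[523.0, 45.0, 136.0], [534.0, 46.0, 139.0], [539.0, 48.0, 140.0]]
140 150 L 23 [[516.0, 134.0, 141.0], [521.0, 140.0, 148.0], [534.0, 147.0, 150.0]]
140 150 R 32 [[518.0, 44.0, 140.0], [527.0, 47.0, 146.0], [538.0, 50.0, 149.0]]
150 165 L 54 [[517.0, 134.0, 150.0], [522.0, 144.0, 157.0], [535.0, 148.0, 164.0]]
150 165 R 47 [[517.0, 41.0, 150.0], [526.0, 47.0, 158.0], [537.0, 50.0, 164.0]]
165 185 L 38 [[514.0, 134.0, 166.0], [519.0, 142.0, 172.0], [525.0, 156.0, 185.0]]
165 185 R 63 [[516.0, 29.0, 166.0], [523.0, 46.0, 174.0], [535.0, 50.0, 183.0]]
```

Scene reads about +3.5 mm in y and the top camera about −3.5 mm, so I'll use the mean. Now descend and grip the knob.

```bash
python3 -m inch '[[0,0,0,0.1,0,0.8,0],[0,0,0,0,0,0.8,0],[0,0,0,0,0,0.8,0],[0,0,0,0,0,0.72,0],[0,0,0,0,0,0,0.5],[0,0,0,0,0,0,0.7],[0,0,0,0,0,0,1],[0,0,0,0,0,0,1]]' 25
python3 -m inch '[[0,0,0,0,0,0,1],[0,0,0,0,0,0,1],[0,0,0,0,0,0,1],[0,0,0,0,0,0,1]]'
```

```text
clock: 3.53
eef_pos: [534.5, 86.4, 74.4]
tcp_rot: [-3.141, -0.002, -0.001]
contact_force: [0.3, -0.0, 0.2]
opening: 0.455
grasp_force: 0.0
clock: 3.87
eef_pos: [534.1, 86.6, 74.1]
tcp_rot: [-3.141, -0.002, -0.0]
contact_force: [-2.4, 0.0, 7.5]
opening: 0.241
grasp_force: 26.3
```

```bash
python3 -m inch '[[0,0,0,-0.14,0.235,0,1],[0,0,0,-0.14,0.235,0,1],[0,0,0,-0.14,0.235,0,1],[0,0,0,-0.14,0.235,0,1],[0,0,0,-0.07,0.26,0,1],[0,0,0,-0.07,0.26,0,1],[0,0,0,-0.07,0.26,0,1],[0,0,0,-0.07,0.26,0,1]]'
python3 -m inch '[[0,0,0,0,0.27,0,1],[0,0,0,0,0.27,0,1],[0,0,0,0,0.27,0,1],[0,0,0,0,0.27,0,1],[0,0,0,0.07,0.26,0,1],[0,0,0,0.07,0.26,0,1],[0,0,0,0.07,0.26,0,1],[0,0,0,0.07,0.26,0,1]]'
python3 -m inch '[[0,0,0,0.14,0.235,0,1],[0,0,0,0.14,0.235,0,1],[0,0,0,0.14,0.235,0,1],[0,0,0,0.14,0.235,0,1]]'
```

```text
clock: 4.53
eef_pos: [511.6, 37.4, 73.6]
tcp_rot: [-3.141, 0.001, 0.0]
contact_force: [-5.6, 4.7, 7.7]
opening: 0.248
grasp_force: 26.7
clock: 5.2
eef_pos: [519.5, -16.1, 73.3]
tcp_rot: [-3.141, -0.0, 0.0]
contact_force: [-1.5, 4.3, 5.7]
opening: 0.247
grasp_force: 26.7
clock: 5.53
eef_pos: [533.8, -39.7, 73.3]
tcp_rot: [-3.141, -0.0, -0.0]
contact_force: [-2.3, 3.5, 6.5]
opening: 0.249
grasp_force: 26.8
```

Last 15°, over the detent.

```bash
python3 -m inch '[[0,0,0,0.18,0.2,0,1],[0,0,0,0.18,0.2,0,1],[0,0,0,0.19,0.19,0,1],[0,0,0,0.19,0.19,0,1]]'
python3 -m inch '[[0,0,0,0.06,0.06,0,1],[0,0,0,0,0,0,1]]'
python3 -m inch '[[0,0,0,0.06,0.06,0,1],[0,0,0,0,0,0,1]]'
```

```text
clock: 5.87
eef_pos: [551.2, -58.2, 72.9]
tcp_rot: [-3.14, 0.002, -0.001]
contact_force: [-22.6, 41.7, 19.9]
opening: 0.246
grasp_force: 30.3
clock: 6.03
eef_pos: [551.0, -57.9, 72.9]
tcp_rot: [-3.137, 0.006, -0.002]
contact_force: [-10.9, 22.2, 16.0]
opening: 0.246
grasp_force: 28.4
clock: 6.2
eef_pos: [551.1, -58.1, 72.9]
tcp_rot: [-3.135, 0.008, -0.002]
contact_force: [-15.2, 29.0, 20.4]
opening: 0.247
grasp_force: 29.2
```

Chord travelled ≈145 mm means about 1.55 rad, so it's at its stop. Release, rise, clear the view and check.

```bash
python3 -m inch '[[0,0,0,-0.06,-0.06,0,0.4],[0,0,0,0,0,0,0.4],[0,0,0,0,0,0,0.3],[0,0,0,0,0,-0.8,0],[0,0,0,0,0,-1,0],[0,0,0,0,0,-1,0],[0,0,0,0,1,-1,0],[0,0,0,0,1,-1,0]]'
python3 -m inch '[[0,0,0,-1,1,-1,0],[0,0,0,-1,1,0,0],[0,0,0,-1,1,0,0],[0,0,0,-1,1,0,0],[0,0,0,-1,1,0,0],[0,0,0,-1,1,0,0],[0,0,0,-1,1,0,0],[0,0,0,-1,1,0,0]]'
python3 - <<'E'
from h import *
for n in("scene","top"): f=grab_frame(n);np.savez(n+"2.npz",**f); 
t=np.load("top2.npz");s=np.load("scene2.npz")
a=cv2.resize(t["pixels"][145:245,155:285,::-1],None,fx=3,fy=3);b=cv2.resize(s["pixels"][220:340,130:290,::-1],None,fx=2.5,fy=2.5)
cv2.imwrite("pics/c.png",np.hstack([a,b]))
E
```

```text
clock: 6.87
eef_pos: [553.6, -110.9, 194.0]
tcp_rot: [3.141, -0.0, 0.001]
contact_force: [0.5, 0.5, -0.7]
opening: 1.002
grasp_force: 0.0
clock: 7.53
eef_pos: [352.9, -311.1, 217.1]
tcp_rot: [3.141, -0.001, -0.001]
contact_force: [0.9, -0.2, -0.1]
opening: 1.001
grasp_force: 0.0
```

View pics/c.png

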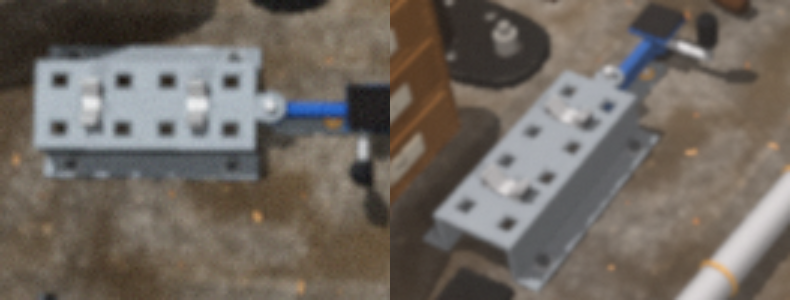

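The prop points straight along bracket −y with its knob to the side. Now I'll find the slots in both views (dark spots, plane z = 48) and fit the bracket pose.

```bash
cat > br.py <<'E'
from h import *
model=np.array([(x,y) for x in(22,-22) for y in(78,20,-20,-78)],float)
gt=[(60,80),(123,80),(167,80),(232,80),(58,128),(122,128),(167,128),(232,128)]
gs=[(466,205),(505,160),(532,131),(568,92),(508,223),(547,177),(573,147),(606,105)]
def fit(P,m=model):
    a=P-P.mean(0);b=m-m.mean(0);th=np.arctan2((b[:,0]*a[:,1]-b[:,1]*a[:,0]).sum(),(a*b).sum())
    R=np.array([[np.cos(th),-np.sin(th)],[np.sin(th),np.cos(th)]]);t=P.mean(0)-R@m.mean(0);return t,th,P-(m@R.T+t)
def slots(f,g):
    gr=cv2.cvtColor(f["pixels"],cv2.COLOR_RGB2GRAY).astype(float);out=[]
    for u,v in g:
        for _ in range(3):
            u0,v0=int(round(u))-4,int(round(v))-4;w=gr[v0:v0+9,u0:u0+9];k=np.clip(np.percentile(w,70)-20-w,0,60)
            yy,xx=np.mgrid[v0:v0+9,u0:u0+9];u,v=(k*xx).sum()/k.sum(),(k*yy).sum()/k.sum()
        out.append(ray(f,u,v,48))
    return np.array(out)
if __name__=="__main__":
    t=np.load("top2.npz");s=np.load("scene2.npz")
    for P in (slots(t,[(u/3+155,v/3+145) for u,v in gt]),slots(s,[((u-390)/2.5+130,v/2.5+220) for u,v in gs])):
        c,th,e=fit(P);print(c.round(1),th.round(4),e.round(1).tolist())
E
python3 br.py
```

```text
[620.2 136.9] -0.0263 [[0.1, 0.0], [-0.1, 0.1], [0.0, -0.0], [-0.1, 0.2], [0.1, -0.3], [-0.2, -0.0], [0.1, 0.1], [0.0, 0.0]]
[616.6 142.8] -0.0262 [[0.1, -0.2], [-0.2, 0.1], [-0.2, 0.0], [0.1, 0.3], [0.1, -0.3], [0.1, 0.1], [0.0, 0.0], [-0.0, -0.0]]
```

The slot fit is excellent: residuals about 0.1 mm and yaw −0.026. Correcting for camera bias, the bracket is at about (619, 139). Next is the horn, located from its brass collars in both views.

```bash
cat > horn.py <<'E'
from h import *
def horn(n,cor,z0=22,save=None):
    f=grab_frame(n); W=cloud(f);X,Y,Z=np.moveaxis(W,-1,0);hsv=cv2.cvtColor(f["pixels"],cv2.COLOR_RGB2HSV)
    m=(X>300)&(X<480)&(Y>-180)&(Y<330)&(Z>30)&(Z<48)&(hsv[...,0]>8)&(hsv[...,0]<28)&(hsv[...,1]>90)
    k,l,st,ce=cv2.connectedComponentsWithStats(m.astype(np.uint8),connectivity=8)
    c=[W[l==i][:,:2].mean(0)+cor for i in range(1,k) if st[i,4]>4]
    t=W[(X>300)&(X<480)&(Y>-180)&(Y<330)&(Z>z0+11)&(Z<z0+17)][:,:2]+cor
    mu=np.median(t,0);d=np.linalg.svd(t-t.mean(0),full_matrices=0)[2][0];d*=np.sign(d[1])
    print(n,"collars",np.round(c,1).tolist(),"ridge yaw",np.arctan2(-d[0],d[1]).round(4),"ridge pt",t.mean(0).round(1))
    return f
if __name__=="__main__":
    horn("top",[-1,2.3]);horn("scene",[2.5,-3.7])
E
python3 horn.py
```

```text
top collars [[416.2, 176.1], [393.4, 52.1]] ridge yaw -0.1421 ridge pt [405.8  79.5]
scene collars [[412.1, 46.8], [395.7, 49.1], [421.1, 173.4]] ridge yaw -0.1451 ridge pt [408.3  91.3]
```

```bash
python3 -m inch '[[0,0,-0.038,0,0,0,0],[0,0,-0.038,0,0,0,0],[0,0,-0.038,0,0,0,0],[0,0,-0.038,0,0,0,0],[0,0,-0.038,0,0,0,0],[0,0,-0.038,0,0,0,0]]' 80
python3 -m inch '[[0,0,-0.038,0,0,0,0],[0,0,-0.038,0,0,0,0],[0,0,-0.038,0,0,0,0],[0,0,-0.038,0,0,0,0],[0,0,-0.038,0,0,0,0],[0,0,-0.037,0,0,0,0]]'
python3 go.py 409.4 104.6 120 1.429
```

```text
clock: 8.23
eef_pos: [355.4, -308.7, 216.8]
tcp_rot: [3.141, -0.0, 0.723]
contact_force: [-0.5, -0.7, -0.5]
opening: 1.0
grasp_force: 0.0
clock: 8.73
eef_pos: [355.4, -308.8, 216.8]
tcp_rot: [3.141, 0.0, 1.437]
contact_force: [-0.1, 1.0, -0.4]
opening: 0.999
grasp_force: 0.0
before turn [16.67 -0.07  3.87] after turn [16.67 -0.2   3.87] turn [0.0001 0.     0.0024]
```

```bash
python3 -m inch '[[0,0,0.0024,0.98,-0.01,0,0],[0,0,0,0.98,-0.01,0,0],[0,0,0,0.98,-0.01,0,0],[0,0,0,0.98,-0.01,0,0],[0,0,0,0.98,-0.01,0,0],[0,0,0,0.98,-0.01,0.2,0],[0,0,0,0.98,-0.01,0.2,0],[0,0,0,0.98,-0.01,0.2,0]]'
python3 -m inch '[[0,0,0,0.98,-0.02,0.4,0],[0,0,0,0.98,-0.02,0.4,0],[0,0,0,0.98,-0.02,0.4,0],[0,0,0,0.98,-0.02,0.4,0],[0,0,0,0.98,-0.02,0.4,0],[0,0,0,0.98,-0.02,0.4,0],[0,0,0,0.98,-0.02,0.4,0],[0,0,0,0.98,-0.02,0.4,0]]'
python3 go.py 409.4 104.6 28 1.429
python3 horn.py
```

```text
clock: 9.4
eef_pos: [382.1, -113.3, 201.9]
tcp_rot: [3.141, -0.0, 1.423]
contact_force: [-0.1, -0.2, -0.6]
opening: 0.999
grasp_force: 0.0
clock: 10.07
eef_pos: [406.7, 81.6, 121.4]
tcp_rot: [3.141, -0.0, 1.423]
contact_force: [0.4, -0.3, 0.2]
opening: 0.998
grasp_force: 0.0
before turn [ 0.92 -0.03  3.74] after turn [ 0.93 -0.02  3.74] turn [ 0.0002 -0.0001 -0.0019]
top collars [[401.3, 51.0]] ridge yaw -0.1658 ridge pt [393.8  -6.6]
scene collars [[402.9, 48.7], [419.6, 173.7]] ridge yaw -0.1561 ridge pt [412.2 121.6]
```

```bash
python3 -m inch '[[0,0,-0.0019,0.46,-0.01,0,0],[0,0,0,0.46,-0.01,0.8,0],[0,0,0,0,0,0.8,0],[0,0,0,0,0,0.8,0],[0,0,0,0,0,0.8,0],[0,0,0,0,0,0.54,0],[0,0,0,0,0,0,0.5],[0,0,0,0,0,0,1]]' 80
python3 -m inch '[[0,0,0,0,0,0,1],[0,0,0,0,0,0,1],[0,0,0,0,0,0,1],[0,0,0,0,0,0,1],[0,0,0,0,0,0,1],[0,0,0,0,0,0,1]]'
```

```text
clock: 10.83
eef_pos: [409.0, 102.2, 28.1]
tcp_rot: [-3.14, 0.001, 1.428]
contact_force: [0.5, -0.4, -0.2]
opening: 0.75
grasp_force: 0.0
clock: 11.33
eef_pos: [410.3, 102.2, 29.7]
tcp_rot: [3.139, -0.001, 1.428]
contact_force: [-2.5, 0.0, 9.0]
opening: 0.354
grasp_force: 78.2
```

```bash
python3 -m inch '[[0,0,0,0,0,-0.3,1],[0,0,0,0,0,-0.6,1],[0,0,0,0,0,-0.8,1],[0,0,0,0,0,-0.8,1],[0,0,0,0,0,-0.8,1],[0,0,0,0,0,-0.8,1],[0,0,0,0,0,-0.5,1],[0,0,0,0,0,0,1]]' 80
python3 - <<'E'
from h import *
e=r.sense()["eef_pos"];print(e)
for n,cor in(("top",[-1,2.3]),("scene",[2.5,-3.7])):
    f=grab_frame(n);np.savez(n+"3.npz",**f);W=cloud(f);X,Y,Z=np.moveaxis(W,-1,0)
    t=W[(X>330)&(X<500)&(Y>-180)&(Y<330)&(Z>e[2]-40)&(Z<e[2]+25)]
    h=t[t[:,1]<-85];ta=t[t[:,1]>215]
    for q in(h,ta): 
        if len(q)>9: print(n,len(q),np.percentile(q,[1,50,99],axis=0).round(0).tolist())
s=np.load("scene3.npz");crop(s,"pics/d.png",150,400,170,390,2.5)
E
```

```text
clock: 12.0
eef_pos: [410.4, 102.2, 146.1]
tcp_rot: [3.138, -0.002, 1.427]
contact_force: [1.4, 0.3, -6.4]
opening: 0.347
grasp_force: 80.9
[410.40596539 102.16456889 146.05077137]
top 254 [[359.0, -122.0, 147.0], [383.0, -102.0, 160.0], [403.0, -85.0, 166.0]]
top 107 [[466.0, 311.0, 106.0], [479.0, 319.0, 120.0], [497.0, 330.0, 127.0]]
scene 181 [[357.0, -112.0, 119.0], [371.0, -98.0, 157.0], [401.0, -85.0, 160.0]]
scene 558 [[405.0, 216.0, 108.0], [426.0, 241.0, 141.0], [498.0, 329.0, 159.0]]
```

View pics/d.png

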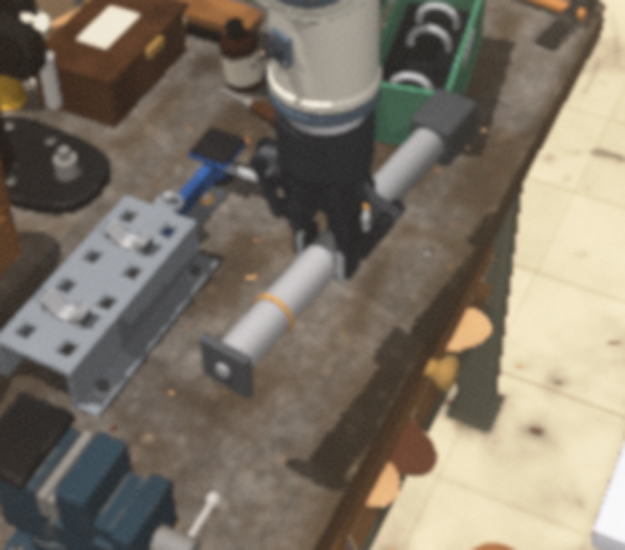

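```bash
python3 go.py 618.8 130 146 1.545; python3 -m inch '[[0,0,-0.019,0,0,0,1],[0,0,-0.0186,0,0,0,1],[0,0,0,0,0,0,1]]' 80;  python3 go.py 618.8 130 146 1.545
```

```text
before turn [ 2.31  8.14 -0.09] after turn [ 1.34  8.36 -0.09] turn [ 0.0003 -0.0001 -0.0374]
clock: 12.35
eef_pos: [408.2, 101.6, 142.2]
tcp_rot: [-3.139, 0.001, 1.548]
contact_force: [-0.7, 0.3, -6.4]
opening: 0.349
grasp_force: 80.6
before turn [ 1.32  8.39 -0.17] after turn [ 1.35  8.39 -0.15] turn [-0.0007  0.0002  0.001 ]
```

```bash
python3 -m inch '[[0,0,0,0.13,0.6,0,1],[0,0,0,0.13,0.84,0,1],[0,0,0,0.13,0.84,0,1],[0,0,0,0.13,0.84,0,1],[0,0,0,0.13,0.84,0,1],[0,0,0,0.13,0.84,0,1],[0,0,0,0.13,0.84,0,1],[0,0,0,0.13,0.84,0,1]]'
python3 -m inch '[[0,0,0,0.13,0.84,0,1],[0,0,0,0.13,0.84,0,1],[0,0,0,0.05,0.23,0.5,1],[0,0,0,0,0,0.3,1],[0,0,0,0,0,0,1],[0,0,0,0,0,0,1]]'
python3 go.py 618.8 130 77.7 1.545
python3 - <<'E'
from h import *
e=r.sense()["eef_pos"];print(e)
s=grab_frame("scene");np.savez("scene4.npz",**s);crop(s,"pics/e.png",60,310,180,390,2.6)
W=cloud(s);X,Y,Z=np.moveaxis(W,-1,0);hsv=cv2.cvtColor(s["pixels"],cv2.COLOR_RGB2HSV)
m=(X>560)&(X<660)&(Y>20)&(Y<260)&(Z>100)&(Z<150)&(hsv[...,0]>8)&(hsv[...,0]<28)&(hsv[...,1]>90)
k,l,st,ce=cv2.connectedComponentsWithStats(m.astype(np.uint8),connectivity=8)
for i in range(1,k): print(st[i,4],W[l==i].mean(0)+[2.5,-3.7,0])
t=W[(X>590)&(X<650)&(Y>225)&(Y<300)&(Z>95)&(Z<160)];print("tail",np.percentile(t,[1,50,99],axis=0).round(0).tolist())
E
```

```text
clock: 13.02
eef_pos: [571.9, 123.7, 141.7]
tcp_rot: [-3.139, 0.001, 1.543]
contact_force: [0.3, 0.2, -6.8]
opening: 0.351
grasp_force: 80.6
clock: 13.52
eef_pos: [617.7, 130.0, 121.4]
tcp_rot: [-3.137, 0.001, 1.545]
contact_force: [0.1, -0.0, -7.2]
opening: 0.35
grasp_force: 80.7
before turn [0.   0.05 1.75] after turn [0.   0.05 1.75] turn [-0.0014  0.0003 -0.0001]
[617.65724278 129.97343821 121.43108665]
29 [614.30830489 201.94951709 123.80027423]
tail [[596.0, 226.0, 96.0], [612.0, 265.0, 123.0], [639.0, 274.0, 135.0]]
```

View pics/e.png

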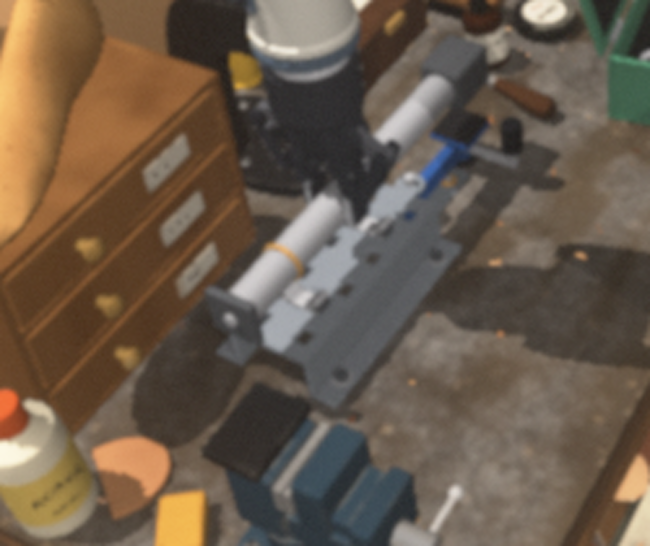

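Horn is above the saddles, with the collar at y≈202 as wanted. Lower it.

```bash
python3 -m inch '[[0,0,0,0,0.04,0.35,1],[0,0,0,0,0,0.35,1],[0,0,0,0,0,0.35,1],[0,0,0,0,0,0.3,1],[0,0,0,0,0,0.2,1],[0,0,0,0,0,0,1],[0,0,0,0,0,0,1]]'
python3 go.py 618.8 130 77.7 1.545
```

```text
clock: 14.15
eef_pos: [620.6, 130.3, 84.1]
tcp_rot: [-3.141, 0.0, 1.546]
contact_force: [-0.7, 0.1, -5.6]
opening: 0.347
grasp_force: 80.8
before turn [-0.01 -0.07  0.26] after turn [-0.02 -0.07  0.26] turn [-0.0003  0.      0.0002]
```

```bash
python3 -m inch '[[0,0,0,0,0,0.06,1],[0,0,0,0,0,0.06,1],[0,0,0,0,0,0,1],[0,0,0,0,0,0,1]]'
python3 -c "
from h import *
print(r.sense()['eef_pos'],r.sense()['contact_force'],r.sense()['wrist_torque'])"
```

```text
clock: 14.48
eef_pos: [620.9, 130.4, 81.8]
tcp_rot: [3.141, -0.0, 1.546]
contact_force: [-0.5, 0.1, -6.2]
opening: 0.346
grasp_force: 80.8
[620.89257403 130.37576661  81.75314904] [-0.51439887  0.14542367 -6.19614067] [ 0.00802291 -0.02079062 -0.04868755]
```

```bash
python3 -m inch '[[0,0,0,0,-0.06,0.06,1],[0,0,0,0,0,0,1],[0,0,0,0,0,0,1]]';python3 -m inch '[[0,0,0,0,0,0.06,1],[0,0,0,0,0,0,1],[0,0,0,0,0,0,1]]';python3 -m inch '[[0,0,0,0,0,0.06,1],[0,0,0,0,0,0,1],[0,0,0,0,0,0,1]]'
```

```text
clock: 14.73
eef_pos: [619.1, 130.4, 80.0]
tcp_rot: [-3.141, 0.0, 1.546]
contact_force: [0.3, -0.4, -7.0]
opening: 0.348
grasp_force: 80.8
clock: 14.98
eef_pos: [619.5, 130.4, 78.6]
tcp_rot: [3.141, -0.0, 1.546]
contact_force: [-0.4, 0.4, -7.1]
opening: 0.346
grasp_force: 80.8
clock: 15.23
eef_pos: [619.9, 130.5, 77.7]
tcp_rot: [3.14, -0.0, 1.545]
contact_force: [0.1, 0.2, 1.8]
opening: 0.343
grasp_force: 81.7
```

Contact at exactly the predicted height. Release and retreat, then look.

```bash
python3 -m inch '[[0,0,0,0,0,0,0.6],[0,0,0,0,0,0,0.5],[0,0,0,0,0,0,0.5],[0,0,0,0,0,0,0.4],[0,0,0,0,0,-0.4,0.2],[0,0,0,0,0,-0.8,0],[0,0,0,0,0,-1,0],[0,0,0,0,0,-1,0]]'
python3 -m inch '[[0,0,0,-0.8,-0.8,-1,0],[0,0,0,-1,-0.8,-1,0],[0,0,0,-1,-0.8,-1,0],[0,0,0,-1,-0.6,0,0],[0,0,0,-1,-0.6,0,0],[0,0,0,-1,-0.6,0,0],[0,0,0,-1,-0.6,0,0],[0,0,0,-1,-0.6,0,0]]'
python3 -m inch '[[0,0,0,-1,-0.2,0,0],[0,0,0,-1,-0.2,0,0],[0,0,0,-1,-0.2,0,0],[0,0,0,-1,-0.2,0,0],[0,0,0,-1,-0.2,0,0],[0,0,0,-1,-0.2,0,0],[0,0,0,-1,-0.2,0,0],[0,0,0,0,0,0,0]]'
python3 - <<'E'
from h import *
for n in("scene","top"): f=grab_frame(n);np.savez(n+"5.npz",**f); 
t=np.load("top5.npz");s=np.load("scene5.npz")
a=cv2.resize(t["pixels"][145:245,155:295,::-1],None,fx=2.8,fy=2.8);b=cv2.resize(s["pixels"][210:330,130:290,::-1],None,fx=2.3333,fy=2.3333)
cv2.imwrite("pics/f.png",np.hstack([a,b]))
W=cloud(t);X,Y,Z=np.moveaxis(W,-1,0)
p=W[(X>580)&(X<660)&(Y>40)&(Y<250)&(Z>80)&(Z<95)]+[-1,2.3,0]
for lo in range(40,250,30):
    q=p[(p[:,1]>lo)&(p[:,1]<lo+30)]; print(lo,q.mean(0).round(1),len(q))
p=W[(X>580)&(X<660)&(Y>-120)&(Y<-20)&(Z>80)&(Z<100)]+[-1,2.3,0];print("head",np.percentile(p,[2,50,98],axis=0).round(1).tolist())
p=W[(X>580)&(X<660)&(Y>255)&(Y<280)&(Z>80)&(Z<100)]+[-1,2.3,0];print("tail",np.percentile(p,[2,50,98],axis=0).round(1).tolist())
E
```

```text
clock: 15.9
eef_pos: [619.0, 130.3, 158.3]
tcp_rot: [-3.141, 0.0, 1.546]
contact_force: [0.3, -0.2, -0.5]
opening: 0.998
grasp_force: 0.0
clock: 16.57
eef_pos: [478.6, -62.1, 233.0]
tcp_rot: [3.14, 0.0, 1.546]
contact_force: [0.1, -0.3, -0.5]
opening: 0.995
grasp_force: 0.0
clock: 17.23
eef_pos: [439.6, -238.5, 233.0]
tcp_rot: [3.141, 0.002, 1.544]
contact_force: [0.2, -1.1, 0.2]
opening: 0.998
grasp_force: 0.0
40 [615.3  56.   84.7] 88
70 [616.4  83.9  84.9] 102
100 [616.4 114.7  84.4] 103
130 [618.1 145.4  84.2] 104
160 [617.8 174.3  84.7] 96
190 [619.  204.6  84.8] 108
220 [619.6 235.2  84.5] 99
head [[591.6, -90.5, 81.1], [612.4, -58.9, 90.8], [634.3, -19.3, 97.0]]
tail [[600.6, 258.0, 80.6], [621.3, 262.9, 90.2], [642.3, 269.0, 96.6]]
```

View pics/f.png

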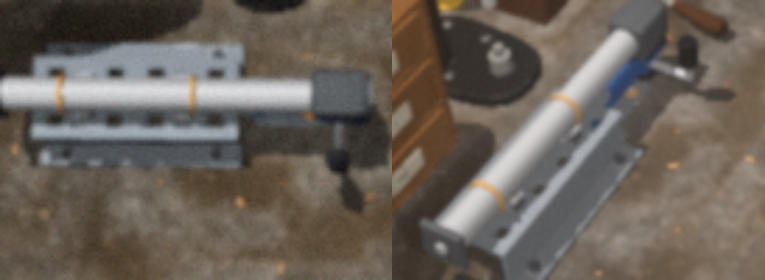

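Horn seated: both collars sit just outside the saddles and the head is over the pad. Now the bolts: turn and move above the first one (case y=+66).

```bash
python3 -m inch '[[0,0,0.0367,0,0,0,0.72],[0,0,0.0367,0,0,0,0.72],[0,0,0.0367,0,0,0,0.72],[0,0,0.0367,0,0,0,0.72],[0,0,0.0367,0,0,0,0.72],[0,0,0.0367,0,0,0,0.72]]' 60
python3 -m inch '[[0,0,0.0367,0,0,0,0.72],[0,0,0.0367,0,0,0,0.72],[0,0,0.0367,0,0,0,0.72],[0,0,0.0367,0,0,0,0.72],[0,0,0.0367,0,0,0,0.72],[0,0,0.0367,0,0,0,0.72]]'
python3 -m inch '[[0,0,0,0,0,0,0.72],[0,0,0,0,0,0,0.72]]'
python3 go.py 469 -226 130 0.1614
```

```text
clock: 17.83
eef_pos: [440.3, -233.9, 232.4]
tcp_rot: [-3.142, -0.0, 0.849]
contact_force: [-0.4, -0.7, -0.5]
opening: 0.28
grasp_force: 0.0
clock: 18.33
eef_pos: [440.3, -233.9, 232.4]
tcp_rot: [-3.141, -0.0, 0.158]
contact_force: [0.8, 0.5, -0.5]
opening: 0.278
grasp_force: 0.0
clock: 18.5
eef_pos: [440.3, -234.3, 232.3]
tcp_rot: [-3.141, -0.0, 0.167]
contact_force: [0.0, 0.5, -0.1]
opening: 0.278
grasp_force: 0.0
before turn [ 1.19 -0.13  4.09] after turn [ 1.19 -0.14  4.09] turn [-0.     -0.0001  0.0017]
```

```bash
python3 -m inch '[[0,0,0.0017,0.4,-0.05,0.8,0.72],[0,0,0,0.4,-0.05,0.8,0.72],[0,0,0,0.39,-0.04,0.8,0.72],[0,0,0,0,0,0.8,0.72],[0,0,0,0,0,0.7,0.72],[0,0,0,0,0,0,0.72],[0,0,0,0,0,0,0.72]]'
python3 go.py 469 -226 80 0.1614
python3 - <<'E'
from h import *
s=grab_frame("scene");e=r.sense()["eef_pos"];u,v=proj(s,e).astype(int);print(u,v)
crop(s,"pics/g.png",250,400,110,250,4)
E
```

```text
clock: 19.08
eef_pos: [468.5, -226.4, 134.2]
tcp_rot: [-3.14, 0.002, 0.16]
contact_force: [0.3, 0.5, 1.1]
opening: 0.284
grasp_force: 0.0
before turn [ 0.03 -0.01  2.17] after turn [ 0.02 -0.01  2.17] turn [-0.0004  0.0005 -0.0005]
315 178
```

View pics/g.png

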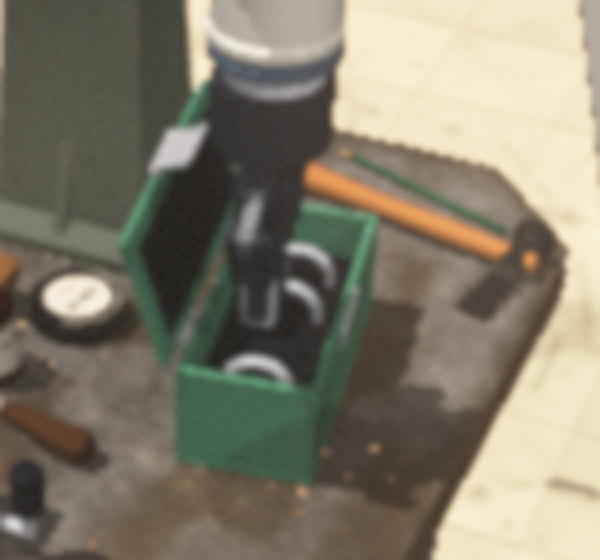

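Fingers stand right over the first crown (258,365 in the crop) and the lid is clear. Descend and grip.

```bash
python3 -m inch '[[0,0,0,0.02,0,0.6,0.72],[0,0,0,0,0,0.6,0.72],[0,0,0,0,0,0.5,0.72],[0,0,0,0,0,0.47,0.72],[0,0,0,0,0,0,0.72],[0,0,0,0,0,0,0.72]]'
python3 -m inch '[[0,0,0,0,0,0,0.9],[0,0,0,0,0,0,1],[0,0,0,0,0,0,1],[0,0,0,0,0,0,1],[0,0,0,0,0,0,1]]' 60
```

```text
clock: 19.63
eef_pos: [469.6, -227.0, 80.8]
tcp_rot: [3.142, -0.0, 0.157]
contact_force: [0.2, -0.0, 0.1]
opening: 0.279
grasp_force: 0.0
clock: 20.05
eef_pos: [470.1, -227.3, 81.2]
tcp_rot: [3.141, -0.001, 0.157]
contact_force: [0.0, -0.3, 6.6]
opening: 0.067
grasp_force: 59.3
```

```bash
python3 -m inch '[[0,0,0,0,0,-0.3,1],[0,0,0,0,0,-0.5,1],[0,0,0,0,0,-0.6,1],[0,0,0,0,0,-0.7,1],[0,0,0,0,0,-0.8,1],[0,0,0,0,0,-0.8,1],[0,0,0,0,0,-0.8,1],[0,0,0,0,0,0,1]]'
python3 -m inch '[[0,0,0.03,0,0,0,1],[0,0,0.0296,0,0,0,1],[0,0,0,0,0,0,1]]'
python3 go.py 617 61 190 -0.026
```

```text
clock: 20.72
eef_pos: [471.0, -227.7, 196.8]
tcp_rot: [3.139, -0.004, 0.157]
contact_force: [1.1, -0.5, -0.2]
opening: 0.065
grasp_force: 58.9
clock: 20.97
eef_pos: [468.9, -226.7, 192.5]
tcp_rot: [-3.141, 0.001, -0.035]
contact_force: [-0.1, 0.9, -1.2]
opening: 0.064
grasp_force: 58.9
before turn [  5.52 -11.71   0.1 ] after turn [  5.62 -11.66   0.1 ] turn [-0.0001  0.0002 -0.0028]
```

```bash
python3 -m inch '[[0,0,-0.0028,0.3,-0.5,0,1],[0,0,0,0.4,-0.85,0,1],[0,0,0,0.4,-0.85,0,1],[0,0,0,0.4,-0.85,0,1],[0,0,0,0.4,-0.85,0,1],[0,0,0,0.4,-0.85,0,1],[0,0,0,0.4,-0.85,0,1],[0,0,0,0.4,-0.85,0,1]]'
python3 -m inch '[[0,0,0,0.4,-0.85,0,1],[0,0,0,0.4,-0.85,0,1],[0,0,0,0.4,-0.85,0,1],[0,0,0,0.4,-0.85,0,1],[0,0,0,0.4,-0.85,0,1],[0,0,0,0.4,-0.85,0.3,1],[0,0,0,0.4,-0.85,0.3,1],[0,0,0,0.1,-0.11,0.1,1]]'
python3 -m inch '[[0,0,0,0,0,0,1],[0,0,0,0,0,0,1]]'
python3 go.py 617 61 175 -0.026
python3 - <<'E'
from h import *
s=grab_frame("scene");np.savez("scene6.npz",**s);t=grab_frame("top");np.savez("top6.npz",**t)
e=r.sense()["eef_pos"];u,v=proj(s,e).astype(int);print(u,v)
crop(s,"pics/i.png",150,300,180,310,4)
E
```

```text
clock: 21.63
eef_pos: [550.4, -66.4, 192.2]
tcp_rot: [-3.141, 0.001, -0.018]
contact_force: [-0.1, -1.0, -0.8]
opening: 0.064
grasp_force: 58.9
clock: 22.3
eef_pos: [626.8, 85.4, 173.8]
tcp_rot: [-3.141, 0.001, -0.017]
contact_force: [-0.2, -0.2, -0.5]
opening: 0.063
grasp_force: 58.9
clock: 22.47
eef_pos: [625.6, 82.1, 174.6]
tcp_rot: [3.141, 0.002, -0.019]
contact_force: [0.0, -0.2, -0.3]
opening: 0.065
grasp_force: 58.9
before turn [-0.33  0.85 -0.01] after turn [-0.32  0.85 -0.02] turn [0.0002 0.0005 0.0021]
194 221
```

View pics/i.png

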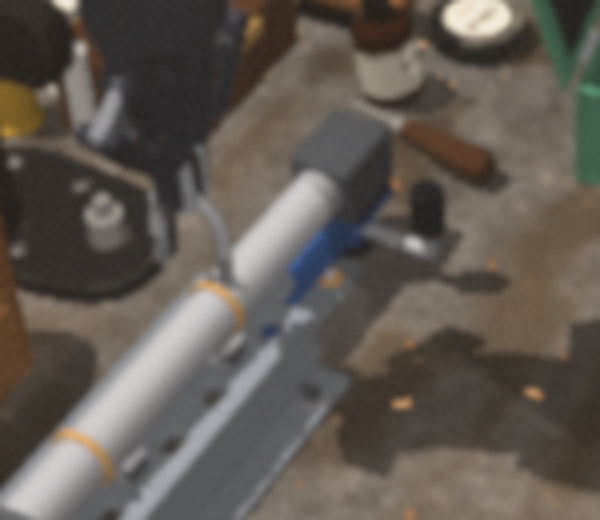

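Overshot in my row sum; the bolt hangs cleanly with both legs visible (≈(191,244) and (206,250) full px). Correct and measure the leg offset against the slots in the same camera.

```bash
python3 -m inch '[[0,0,0.0021,-0.16,0.42,0,1],[0,0,0,-0.16,0.42,0,1],[0,0,0,0,0,0,1],[0,0,0,0,0,0,1],[0,0,0,0,0,0,1]]'
cat > legs.py <<'E'
import sys
from h import *
# bolt in hand: legs in scene camera frame, relative to bracket as the same camera sees it
off=float(sys.argv[1]) if len(sys.argv)>1 else 76
s=grab_frame("scene");W=cloud(s);X,Y,Z=np.moveaxis(W,-1,0);st=r.sense();e=st["eef_pos"];yaw=st["tcp_rot"][2]
zb=e[2]-off;cx,cy=e[0]-2.5,e[1]+3.7
m=(abs(X-cx)<40)&(abs(Y-cy)<16)&(Z>zb-3)&(Z<zb+38)
k,l,stt,ce=cv2.connectedComponentsWithStats(m.astype(np.uint8),connectivity=8)
d=np.array([cx-89,cy-745]);d/=np.linalg.norm(d);legs=[]
for i in range(1,k):
    if stt[i,4]>8:
        q=W[l==i];c=np.median(q,0);a=c[:2]+3.2*d;legs.append(a);print(stt[i,4],c.round(1),"z",q[:,2].min().round(1),q[:,2].max().round(1),"axis",a.round(1))
B=np.array([616.6,142.8]);
for a in legs:
    v=a-B;c_,s_=np.cos(-.0262),np.sin(-.0262);print("bracket frame",np.round([c_*v[0]+s_*v[1],-s_*v[0]+c_*v[1]],1))
print("tcp",e.round(1),yaw.round(4))
E
python3 legs.py
```

```text
clock: 22.98
eef_pos: [617.8, 61.0, 175.7]
tcp_rot: [-3.141, -0.0, -0.029]
contact_force: [0.8, 0.7, -0.7]
opening: 0.063
grasp_force: 58.9
44 [637.   65.6 118.5] z 99.0 136.9 axis [639.   63.1]
46 [593.   66.3 119.3] z 98.9 136.3 axis [595.   63.8]
bracket frame [ 24.5 -79.1]
bracket frame [-19.6 -79.5]
tcp [617.9  61.3 175.6] -0.0289
```

Legs measure 44.1 mm apart, so the measurement is sound. Bolt needs −2.4 in x, +1.2 in y. Apply, and descend around the tube to just above the plate.

```bash
python3 -m inch '[[0,0,0,-0.1,-0.05,0.3,1],[0,0,0,0,0,0.3,1],[0,0,0,0,0,0.3,1],[0,0,0,0,0,0.3,1],[0,0,0,0,0,0.3,1],[0,0,0,0,0,0.1,1],[0,0,0,0,0,0,1],[0,0,0,0,0,0,1]]'
python3 legs.py
```

```text
clock: 23.7
eef_pos: [615.3, 62.9, 135.1]
tcp_rot: [3.142, 0.0, -0.028]
contact_force: [1.6, 0.8, -2.0]
opening: 0.061
grasp_force: 58.9
207 [609.2  68.2  80.9] z 57.3 96.1 axis [611.2  65.7]
bracket frame [ -3.4 -77.3]
tcp [615.4  62.9 135.4] -0.0283
```

```bash
python3 -m inch '[[0,0,0,0,0,0.12,1],[0,0,0,0,0,0.12,1],[0,0,0,0,0,0.12,1],[0,0,0,0,0,0,1],[0,0,0,0,0,0,1]]'
python3 -m inch '[[0,0,0,0,0,0.12,1],[0,0,0,0,0,0.12,1],[0,0,0,0,0,0,1],[0,0,0,0,0,0,1]]'
```

```text
clock: 24.17
eef_pos: [615.3, 62.9, 126.1]
tcp_rot: [3.142, 0.0, -0.028]
contact_force: [0.8, 0.3, -0.8]
opening: 0.067
grasp_force: 58.9
clock: 24.5
eef_pos: [615.3, 62.9, 120.1]
tcp_rot: [3.142, 0.0, -0.028]
contact_force: [1.1, 0.8, -1.3]
opening: 0.065
grasp_force: 58.9
```

Legs are in the slots with no contact force. Lower more, release, then press.

```bash
python3 -m inch '[[0,0,0,0,0,0.13,1],[0,0,0,0,0,0.13,1],[0,0,0,0,0,0,1],[0,0,0,0,0,0,1]]'
python3 -m inch '[[0,0,0,0,0,0,0.8],[0,0,0,0,0,0,0.72],[0,0,0,0,0,0,0.72],[0,0,0,0,0,-0.4,0.72],[0,0,0,0,0,-0.4,0.72],[0,0,0,0,0,0,1],[0,0,0,0,0,0,1],[0,0,0,0,0,0,1]]'
python3 - <<'E'
from h import *
s=grab_frame("scene");W=cloud(s);X,Y,Z=np.moveaxis(W,-1,0)
m=(abs(X-614)<25)&(abs(Y-66)<9)&(Z>80)&(Z<112); print("crown z",np.percentile(Z[m],[50,90,99]).round(1))
crop(s,"pics/j.png",150,300,180,310,4)
E
```

```text
clock: 24.83
eef_pos: [615.3, 62.9, 113.6]
tcp_rot: [3.142, 0.0, -0.028]
contact_force: [2.2, 0.5, -1.8]
opening: 0.064
grasp_force: 59.0
clock: 25.5
eef_pos: [615.4, 62.9, 134.3]
tcp_rot: [-3.141, -0.001, -0.028]
contact_force: [-0.5, -0.3, 0.2]
opening: 0.002
grasp_force: 0.0
crown z [ 85.7  91.6 111.2]
```

View pics/j.png

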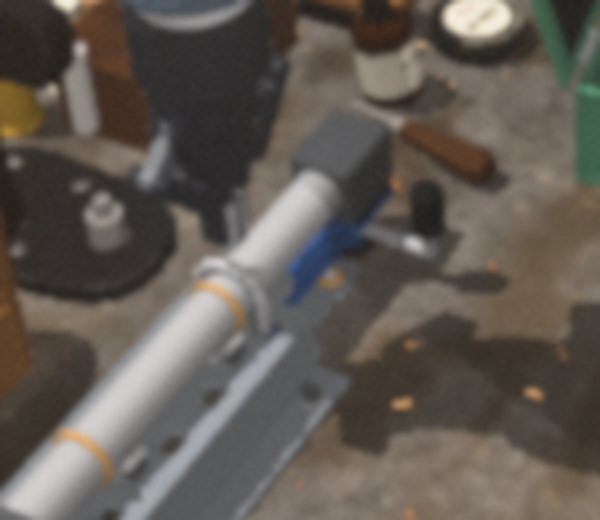

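The bolt dropped right down onto the tube. A light press confirms it.

```bash
python3 -m inch '[[0,0,0,0,0,0.3,1],[0,0,0,0,0,0.25,1],[0,0,0,0,0,0.1,1],[0,0,0,0,0,0,1],[0,0,0,0,0,0,1]]'
python3 -m inch '[[0,0,0,0,0,0.08,1],[0,0,0,0,0,0.04,1],[0,0,0,0,0,0,1]]'
```

```text
clock: 25.97
eef_pos: [615.0, 62.9, 117.0]
tcp_rot: [3.141, 0.001, -0.028]
contact_force: [0.6, 0.3, 0.7]
opening: -0.0
grasp_force: 0.0
clock: 26.22
eef_pos: [615.7, 62.9, 115.4]
tcp_rot: [-3.142, -0.001, -0.028]
contact_force: [-3.1, -0.5, 6.9]
opening: -0.001
grasp_force: 3.8
```

Contact at TCP 116, so the crown top is at 94: seated. Next, the bolt at case y=−22, gripped with the same in-hand offset.

```bash
python3 -m inch '[[0,0,0,0,0,-0.6,1],[0,0,0,0,0,-0.9,0.72],[0,0,0,0,0,-0.9,0.72],[0,0,-0.03,0,0,-0.9,0.72],[0,0,-0.0295,0,0,0,0.72],[0,0,0,0,0,0,0.72],[0,0,0,0,0,0,0.72]]' 60
python3 go.py 484.2 -314 198 0.1614
```

```text
clock: 26.8
eef_pos: [615.1, 62.9, 197.0]
tcp_rot: [3.142, 0.0, 0.156]
contact_force: [-0.6, 0.2, -0.7]
opening: 0.275
grasp_force: 0.0
before turn [-7.51 14.08 -0.04] after turn [-7.59 14.04 -0.04] turn [ 0.      0.     -0.0018]
```

```bash
python3 -m inch '[[0,0,-0.0018,-0.474,0.877,0,0.72],[0,0,0,-0.474,0.877,0,0.72],[0,0,0,-0.474,0.877,0,0.72],[0,0,0,-0.474,0.877,0,0.72],[0,0,0,-0.474,0.877,0,0.72],[0,0,0,-0.474,0.877,0,0.72],[0,0,0,-0.474,0.877,0,0.72],[0,0,0,-0.474,0.877,0,0.72]]'
python3 -m inch '[[0,0,0,-0.474,0.877,0,0.72],[0,0,0,-0.474,0.877,0,0.72],[0,0,0,-0.474,0.877,0,0.72],[0,0,0,-0.474,0.877,0,0.72],[0,0,0,-0.474,0.877,0,0.72],[0,0,0,-0.474,0.877,0,0.72],[0,0,0,-0.474,0.877,0,0.72],[0,0,0,-0.474,0.877,0,0.72]]'
python3 -m inch '[[0,0,0,0,0,0.8,0.72],[0,0,0,0,0,0.8,0.72],[0,0,0,0,0,0.4,0.72],[0,0,0,0,0,0,0.72],[0,0,0,0,0,0,0.72]]'
python3 go.py 484.2 -314 80.5 0.1614
```

```text
clock: 27.47
eef_pos: [549.1, -126.5, 196.0]
tcp_rot: [-3.141, 0.002, 0.161]
contact_force: [0.6, 0.4, -0.8]
opening: 0.278
grasp_force: 0.0
clock: 28.13
eef_pos: [484.3, -314.9, 195.9]
tcp_rot: [-3.14, 0.001, 0.161]
contact_force: [0.3, -0.5, -0.6]
opening: 0.278
grasp_force: 0.0
clock: 28.55
eef_pos: [485.0, -313.6, 146.3]
tcp_rot: [-3.14, 0.002, 0.163]
contact_force: [0.0, 0.4, 0.5]
opening: 0.278
grasp_force: 0.0
before turn [-0.03  0.01  2.63] after turn [-0.04  0.01  2.63] turn [-0.0005  0.0005  0.0006]
```

```bash
python3 -m inch '[[0,0,0,-0.04,0,0.6,0.72],[0,0,0,0,0,0.6,0.72],[0,0,0,0,0,0.6,0.72],[0,0,0,0,0,0.5,0.72],[0,0,0,0,0,0.32,0.72],[0,0,0,0,0,0,0.72],[0,0,0,0,0,0,0.72]]'
python3 -m inch '[[0,0,0,0,0,0,0.9],[0,0,0,0,0,0,1],[0,0,0,0,0,0,1],[0,0,0,0,0,0,1],[0,0,0,0,0,0,1]]' 60
python3 -m inch '[[0,0,0,0,0,-0.3,1],[0,0,0,0,0,-0.5,1],[0,0,0,0,0,-0.6,1],[0,0,0,0,0,-0.7,1],[0,0,0,0,0,-0.8,1],[0,0,0,0,0,-0.8,1],[0,0,0,0,0,-0.8,1],[0,0,0,0,0,0,1]]'
python3 -m inch '[[0,0,0.03,0,0,0,1],[0,0,0.0296,0,0,0,1],[0,0,0,0,0,0,1],[0,0,0,0,0,0,1]]'
python3 go.py 619.4 218.8 194 -0.026
```

```text
clock: 29.13
eef_pos: [484.7, -314.2, 81.8]
tcp_rot: [-3.141, 0.0, 0.164]
contact_force: [0.1, 0.7, -0.4]
opening: 0.283
grasp_force: 0.0
clock: 29.55
eef_pos: [485.0, -314.7, 82.4]
tcp_rot: [3.14, -0.001, 0.164]
contact_force: [-0.0, 0.8, 6.3]
opening: 0.065
grasp_force: 59.3
clock: 30.22
eef_pos: [486.1, -315.4, 198.9]
tcp_rot: [3.137, -0.004, 0.164]
contact_force: [0.6, -0.1, -1.0]
opening: 0.063
grasp_force: 58.8
clock: 30.55
eef_pos: [484.1, -314.1, 194.0]
tcp_rot: [-3.141, 0.001, -0.02]
contact_force: [0.4, 0.4, -0.9]
opening: 0.066
grasp_force: 58.8
before turn [  4.98 -21.42   0.  ] after turn [  4.86 -21.45  -0.  ] turn [-0.0001  0.0002  0.0018]
```

```bash
python3 -m inch '[[0,0,0.0018,0.2,-0.6,0,1],[0,0,0,0.2,-0.9,0,1],[0,0,0,0.2,-0.9,0,1],[0,0,0,0.2,-0.9,0,1],[0,0,0,0.2,-0.9,0,1],[0,0,0,0.2,-0.9,0,1],[0,0,0,0.2,-0.9,0,1],[0,0,0,0.2,-0.9,0,1]]'
python3 -m inch '[[0,0,0,0.2,-0.9,0,1],[0,0,0,0.2,-0.9,0,1],[0,0,0,0.2,-0.9,0,1],[0,0,0,0.2,-0.9,0,1],[0,0,0,0.2,-0.9,0,1],[0,0,0,0.2,-0.9,0,1],[0,0,0,0.2,-0.9,0,1],[0,0,0,0.2,-0.9,0,1]]'
python3 -m inch '[[0,0,0,0.2,-0.9,0,1],[0,0,0,0.2,-0.9,0,1],[0,0,0,0.2,-0.9,0,1],[0,0,0,0.2,-0.9,0,1],[0,0,0,0.2,-0.9,0.2,1],[0,0,0,0.2,-0.9,0.3,1],[0,0,0,0.2,-0.9,0.2,1],[0,0,0,0.1,-0.15,0,1]]'
python3 -m inch '[[0,0,0,0,0,0,1],[0,0,0,0,0,0,1],[0,0,0,0,0,0,1]]'
python3 go.py 619.4 218.8 176 -0.026
python3 legs.py 77
```

```text
clock: 31.22
eef_pos: [528.4, -142.4, 193.9]
tcp_rot: [3.141, 0.002, -0.025]
contact_force: [-3.3, -0.9, -0.3]
opening: 0.061
grasp_force: 65.6
clock: 31.88
eef_pos: [574.4, 36.9, 193.9]
tcp_rot: [3.142, 0.001, -0.025]
contact_force: [0.9, -0.1, -0.9]
opening: 0.065
grasp_force: 64.9
clock: 32.55
eef_pos: [616.3, 198.9, 175.2]
tcp_rot: [-3.141, 0.001, -0.024]
contact_force: [0.9, 0.1, -0.8]
opening: 0.066
grasp_force: 64.8
clock: 32.8
eef_pos: [616.3, 194.9, 176.6]
tcp_rot: [3.141, 0.0, -0.028]
contact_force: [-0.9, -0.7, -0.9]
opening: 0.065
grasp_force: 64.7
before turn [ 0.1  -0.96  0.02] after turn [ 0.1  -0.96  0.03] turn [ 0.0001  0.0001 -0.0007]
tcp [616.4 194.9 176.8] -0.0287
```

The force blip and grip change suggest the leg brushed the open lid. Look.

Run:
```python
from h import *
s=grab_frame("scene");t=grab_frame("top");np.savez("scene7.npz",**s)
e=r.sense()["eef_pos"];u,v=proj(s,e).astype(int);print(u,v)
a=cv2.resize(s["pixels"][v-50:v+70,u-60:u+60,::-1],None,fx=3.3,fy=3.3)
b=cv2.resize(s["pixels"][110:230,270:390,::-1],None,fx=3.3,fy=3.3);cv2.imwrite("pics/k.png",np.hstack([a,b]))
```

```text
166 255
```

View pics/k.png

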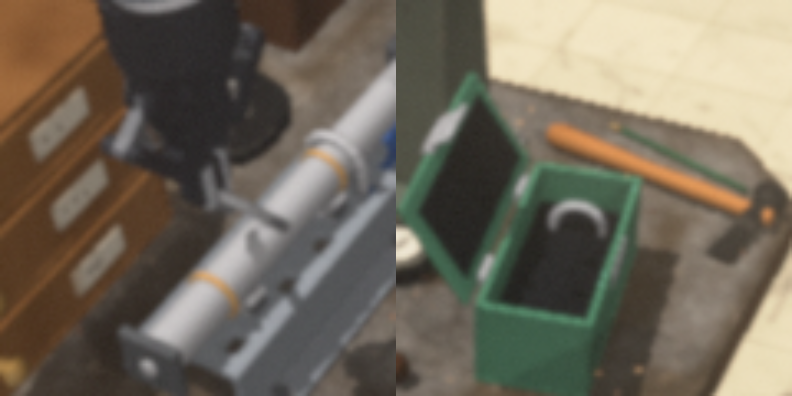

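The bolt has turned about the pinch axis: crown still in the fingers, legs swung towards −x. The lid looks unharmed and the last bolt is still in its socket. I'll measure the tilt before turning it back against the fixed case wall.

```bash
cat > tilt.py <<'E'
from h import *
s=grab_frame("scene");W=cloud(s)+np.array([2.5,-3.7,0]);X,Y,Z=np.moveaxis(W,-1,0);st=r.sense();e=st["eef_pos"];a=st["tcp_rot"][2]
c,s_=np.cos(a),np.sin(a);lx=c*(X-e[0])+s_*(Y-e[1]);ly=-s_*(X-e[0])+c*(Y-e[1]);lz=Z-e[2]
zmin=93 if e[1]>0 else 84
m=(abs(lx)<95)&(abs(ly)<12)&(lz<-12)&(lz>-95)&(Z>zmin)
k,l,stt,ce=cv2.connectedComponentsWithStats(m.astype(np.uint8),connectivity=8)
for i in range(1,k):
    if stt[i,4]>8:
        q=np.stack([lx[l==i],lz[l==i]],1).astype(np.float32);v=cv2.fitLine(q,cv2.DIST_L2,0,.01,.01).ravel()
        print(stt[i,4],"x",q[:,0].min().round(),q[:,0].max().round(),"z",q[:,1].min().round(),q[:,1].max().round(),"dir",v[:2].round(2),"ly",np.median(ly[l==i]).round(1))
g=np.full((22,40),' ')
for x,z in zip(lx[m],lz[m]): g[min(21,int((-10-z)/4)),min(39,int((x+95)/4.8))]='#'
print('\n'.join(''.join(w) for w in g));print("tcp",e.round(1))
E
python3 tilt.py
```

```text
77 x -27.0 -2.0 z -34.0 -12.0 dir [0.82 0.57] ly -3.2
                 ####                   
                ####                    
               ####                     
              ###  #                    
              ##                        
              #                         
              #                         
             #                          
                                        
                                        
                                        
                                        
                                        
                                        
                                        
                                        
                                        
                                        
                                        
                                        
                                        
                                        
tcp [616.6 195.1 176.9]
```

Run:
```python
from h import *
s=np.load("scene7.npz");W=cloud(s)+np.array([2.5,-3.7,0]);e=r.sense()["eef_pos"]
D=W-e; X,Y,Z=np.moveaxis(D,-1,0)
# fine grid: print points in neighbourhood, grey metal pixels
m=(abs(X)<85)&(Y<75)&(Y>-85)&(Z<-14)&(W[...,2]>94)
k,l,st,ce=cv2.connectedComponentsWithStats(m.astype(np.uint8),connectivity=8)
for i in range(1,k):
    if st[i,4]>8: q=D[l==i];print(st[i,4],ce[i].round(),q.min(0).round(),q.max(0).round())
i=1+np.argmax(st[1:,4]); q=D[l==i]
vv,uu=np.nonzero(l==i)
for u,v,p in list(zip(uu,vv,q))[::max(1,len(q)//40)]: print(u,v,p.round().astype(int),end=' | ')
```

```text
131 [179. 268.] [-32. -34. -73.] [ 16.  10. -14.]
175 258 [ -6 -16 -15] | 171 261 [ -4  -5 -14] | 172 262 [ -6  -5 -17] | 175 262 [ -9 -11 -21] | 174 263 [ -9  -7 -20] | 174 264 [-12  -3 -17] | 171 265 [-10   4 -15] | 174 265 [-12  -3 -20] | 177 265 [-18  -5 -20] | 168 266 [ -7   9 -14] | 171 266 [-10   5 -17] | 174 266 [-16   2 -17] | 177 266 [-20  -2 -19] | 180 266 [-22  -9 -24] | 168 267 [ -6   9 -18] | 171 267 [ -9   4 -22] | 174 267 [-15   2 -20] | 177 267 [-20  -2 -21] | 180 267 [-24  -6 -24] | 183 267 [-24 -15 -32] | 169 268 [ -8   8 -20] | 172 268 [ 15 -24 -61] | 175 268 [ 13 -30 -66] | 178 268 [-20  -4 -26] | 181 268 [-25  -7 -28] | 184 268 [-26 -15 -34] | 174 269 [ 12 -26 -65] | 179 269 [-22  -4 -29] | 182 269 [-24 -10 -33] | 185 269 [-28 -15 -36] | 175 270 [ 12 -29 -71] | 183 270 [-27  -9 -34] | 186 270 [-29 -16 -40] | 183 271 [-27  -9 -37] | 186 271 [-29 -16 -43] | 189 271 [-29 -24 -50] | 185 272 [-27 -14 -45] | 188 272 [-29 -21 -50] | 191 272 [-31 -28 -57] | 187 273 [-29 -17 -50] | 190 273 [-31 -24 -56] | 188 274 [-29 -20 -56] | 191 274 [-31 -27 -62] | 191 275 [-32 -26 -63] |
```

Actual tilt: legs trail about 31° towards −y (rolled about the wire) and about 8° in x. Fix: with a light grip, press both legs flat against the outside of the fixed case's +y end wall.

```bash
python3 -m inch '[[0,0,0,0,0,-0.4,1],[0,0,-0.03,0,0,-0.4,1],[0,0,-0.03,0,0,0,1],[0,0,0,0,0,0,1],[0,0,0,0,0,0,1]]'
python3 go.py 456 -141 197 0.1614
```

```text
clock: 33.42
eef_pos: [616.7, 195.7, 197.3]
tcp_rot: [-3.141, -0.001, 0.157]
contact_force: [-0.5, 0.2, -0.9]
opening: 0.061
grasp_force: 64.8
before turn [-8.45e+00  1.23e+01  1.00e-02] after turn [-8.510e+00  1.226e+01  1.000e-02] turn [-0.     -0.0002 -0.0015]
```

```bash
python3 -m inch '[[0,0,-0.0015,-0.5,0.5,0,1],[0,0,0,-0.53,0.77,0,1],[0,0,0,-0.53,0.77,0,1],[0,0,0,-0.53,0.77,0,1],[0,0,0,-0.53,0.77,0,1],[0,0,0,-0.53,0.77,0,1],[0,0,0,-0.53,0.77,0,1],[0,0,0,-0.53,0.77,0,1]]'
python3 -m inch '[[0,0,0,-0.53,0.77,0,1],[0,0,0,-0.53,0.77,0,1],[0,0,0,-0.53,0.77,0,1],[0,0,0,-0.53,0.77,0,1],[0,0,0,-0.53,0.77,0,1],[0,0,0,-0.53,0.77,0,1],[0,0,0,-0.53,0.77,0,1],[0,0,0,-0.53,0.77,0,1]]'
python3 -m inch '[[0,0,0,0,0.1,0.6,1],[0,0,0,0,0,0.7,1],[0,0,0,0,0,0.7,1],[0,0,0,0,0,0.7,1],[0,0,0,0,0,0.4,1],[0,0,0,0,0,0,1],[0,0,0,0,0,0,1],[0,0,0,0,0,0,1]]' 30
python3 go.py 463.4 -185.8 119 0.1614
python3 - <<'E'
from h import *
s=grab_frame("scene");crop(s,"pics/l.png",250,400,110,240,4)
E
```

```text
clock: 34.08
eef_pos: [536.0, 32.5, 196.6]
tcp_rot: [-3.142, 0.0, 0.161]
contact_force: [1.0, -0.2, -0.8]
opening: 0.06
grasp_force: 64.7
clock: 34.75
eef_pos: [456.7, -136.8, 196.7]
tcp_rot: [-3.142, 0.0, 0.161]
contact_force: [-0.3, -0.1, -1.4]
opening: 0.059
grasp_force: 64.7
clock: 35.42
eef_pos: [458.4, -138.4, 119.8]
tcp_rot: [3.141, -0.001, 0.164]
contact_force: [-0.6, -0.6, -0.9]
opening: 0.064
grasp_force: 64.7
before turn [-0.11  1.9   0.03] after turn [-0.11  1.9   0.03] turn [ 0.0001 -0.0002  0.0008]
```

View pics/l.png

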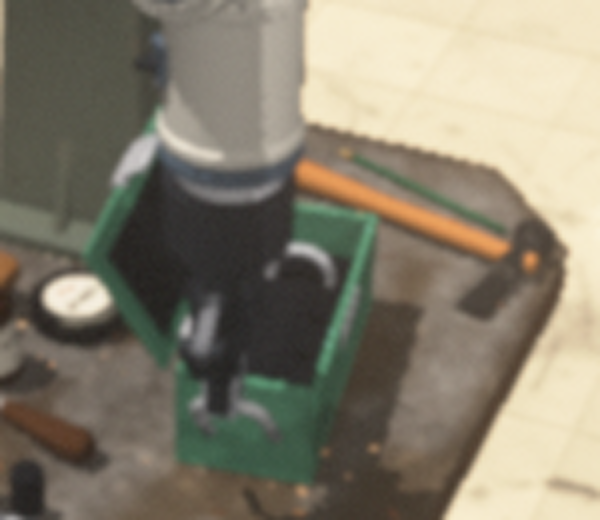

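Both legs hang in front of the end wall at (200,410) and (275,430). Push slowly towards it.

```bash
python3 -m inch '[[0,0,0,0,0,0,1],[0,0,0,-0.02,0.25,0,1],[0,0,0,-0.02,0.25,0,1],[0,0,0,-0.02,0.25,0,1],[0,0,0,-0.02,0.2,0,1],[0,0,0,-0.02,0.2,0,1],[0,0,0,0,0,0,1]]' 30
python3 -m inch '[[0,0,0,-0.01,0.2,0,1],[0,0,0,0,0.2,0,1],[0,0,0,0,0,0,1]]'
python3 -m inch '[[0,0,0,0,0.2,0,1],[0,0,0,0,0.15,0,1],[0,0,0,0,0,0,1]]'
python3 go.py 463.4 -185.8 119 0.1614
```

```text
clock: 36.05
eef_pos: [460.1, -168.0, 119.0]
tcp_rot: [3.142, 0.0, 0.164]
contact_force: [-0.6, 1.0, -0.8]
opening: 0.062
grasp_force: 58.6
clock: 36.3
eef_pos: [461.5, -177.5, 119.0]
tcp_rot: [-3.142, 0.0, 0.164]
contact_force: [0.2, 2.9, -1.3]
opening: 0.063
grasp_force: 56.5
clock: 36.55
eef_pos: [462.9, -185.8, 119.1]
tcp_rot: [-3.141, 0.0, 0.164]
contact_force: [-0.7, 4.1, 1.5]
opening: 0.065
grasp_force: 56.5
before turn [0.02 0.   0.  ] after turn [0.02 0.   0.  ] turn [-0.0002  0.0001  0.0009]
```

```bash
python3 -m inch '[[0,0,0,0,0.05,0,1],[0,0,0,0,0,0,1],[0,0,0,0,-0.3,0,1],[0,0,0,0,-0.6,0,1],[0,0,0,0,-0.6,-0.6,1],[0,0,0,0,-0.6,-1,1],[0,0,0,0,0,-1,1],[0,0,0,0,0,0,1]]' 60
python3 -m inch '[[0,0,0,0,0,0,1],[0,0,0,0,0,0,1]]'
cat > tl.py <<'E'
from h import *
s=grab_frame("scene");W=cloud(s)+np.array([2.5,-3.7,0]);st=r.sense();e=st["eef_pos"];a=st["tcp_rot"][2]
D=W-e;c,n=np.cos(a),np.sin(a);lx=c*D[...,0]+n*D[...,1];ly=-n*D[...,0]+c*D[...,1];lz=D[...,2]
m=(abs(lx)<60)&(abs(ly)<50)&(lz<-38)&(lz>-90)&(W[...,2]>(96 if e[1]>-20 else 30))
k,l,q,ce=cv2.connectedComponentsWithStats(m.astype(np.uint8),connectivity=8)
for i in range(1,k):
    if q[i,4]>10:
        P=np.stack([lx[l==i],ly[l==i],lz[l==i]],1);z=P[:,2];f=np.polyfit(z,P[:,:2],1);print(q[i,4],"mean",P.mean(0).round(1),"zmin",z.min().round(1),"slope x,y per z",f[0].round(3))
print(e.round(1))
E
python3 tl.py
```

```text
clock: 37.22
eef_pos: [457.0, -135.4, 188.1]
tcp_rot: [3.138, -0.006, 0.166]
contact_force: [1.4, -0.1, -0.0]
opening: 0.061
grasp_force: 59.2
clock: 37.38
eef_pos: [454.5, -135.2, 183.7]
tcp_rot: [3.141, -0.0, 0.165]
contact_force: [0.1, -0.8, -1.0]
opening: 0.06
grasp_force: 59.2
44 mean [ 19.1   0.2 -58.9] zmin -79.4 slope x,y per z [0.088 0.038]
41 mean [-24.9   0.8 -56.9] zmin -75.9 slope x,y per z [0.082 0.053]
[ 454.1 -135.2  183.3]
```

Legs are now vertical in y, with a residual 0.085 rad tilt in x. I'll take that out with the tool's own tilt, then go to station 3.

```bash
python3 -m inch '[[0,0,0.03,0,0,-0.4,1],[0,0,0.031,0,0,0,1],[0.008,0.027,0,0,0,0,1],[0,0,0,0,0,0,1],[0,0,0,0,0,0,1]]' 60
python3 go.py 619.4 218.8 195 -0.026;python3 tl.py
```

```text
clock: 37.85
eef_pos: [453.0, -135.3, 193.1]
tcp_rot: [-3.116, -0.081, -0.029]
contact_force: [-0.1, -0.9, -1.0]
opening: 0.06
grasp_force: 59.1
before turn [  6.23 -14.33   0.79] after turn [  6.28 -14.33  -0.08] turn [-0.008  -0.0259 -0.0005]
40 mean [ 22.4   1.8 -59.1] zmin -81.1 slope x,y per z [-0.014  0.048]
54 mean [-21.3   1.5 -58. ] zmin -79.7 slope x,y per z [0.015 0.032]
[ 453.7 -135.3  193.4]
```

```bash
python3 -m inch '[[0,0,0,0.39,-0.6,0.05,1],[0,0,0,0.39,-0.9,0.05,1],[0,0,0,0.39,-0.9,0.05,1],[0,0,0,0.39,-0.9,0.05,1],[0,0,0,0.39,-0.9,0.05,1],[0,0,0,0.39,-0.9,0.05,1],[0,0,0,0.39,-0.9,0.05,1],[0,0,0,0.39,-0.9,0.05,1]]'
python3 -m inch '[[0,0,0,0.39,-0.9,0.05,1],[0,0,0,0.39,-0.9,0.05,1],[0,0,0,0.39,-0.9,0.05,1],[0,0,0,0.39,-0.9,0.05,1],[0,0,0,0.39,-0.9,0.05,1],[0,0,0,0.39,-0.9,0.05,1],[0,0,0,0.39,-0.9,0.05,1],[0,0,0,0,-0.2,0,1]]'
python3 -m inch '[[0,0,0,0,0,0.3,1],[0,0,0,0,0,0.25,1],[0,0,0,0,0,0,1],[0,0,0,0,0,0,1],[0,0,0,0,0,0,1]]'
sed -i 's/abs(Y-cy)<16/abs(Y-cy)<22/' legs.py
python3 go.py 619.4 218.8 182 -0.026;python3 legs.py 79.5
```

```text
clock: 38.57
eef_pos: [538.1, 36.6, 194.6]
tcp_rot: [-3.118, -0.083, -0.027]
contact_force: [0.2, 0.7, -1.0]
opening: 0.063
grasp_force: 59.2
clock: 39.23
eef_pos: [612.3, 199.3, 195.7]
tcp_rot: [-3.117, -0.085, -0.026]
contact_force: [-0.3, -0.0, -1.3]
opening: 0.061
grasp_force: 59.2
clock: 39.65
eef_pos: [611.4, 195.4, 182.3]
tcp_rot: [-3.117, -0.084, -0.029]
contact_force: [-0.4, 0.0, -1.7]
opening: 0.061
grasp_force: 59.2
before turn [ 0.29 -0.94  0.06] after turn [ 0.3  -0.94  0.01] turn [-0.0078 -0.0268 -0.0006]
51 [630.9 199.5 122.9] z 104.6 141.1 axis [633.1 197.2]
47 [586.5 201.4 122. ] z 105.1 140.6 axis [588.7 199.1]
bracket frame [15.1 54.8]
bracket frame [-29.4  55.5]
tcp [611.6 195.6 182.6] -0.029
```

```bash
python3 -m inch '[[0,0,0,0.14,-0.45,0,1],[0,0,0,0.146,-0.464,0,1],[0,0,0,0,0,0,1],[0,0,0,0,0,0,1],[0,0,0,0,0,0,1]]'
python3 legs.py 79.5; python3 go.py 619.4 218.8 142 -0.026
```

```text
clock: 40.12
eef_pos: [619.3, 219.4, 183.7]
tcp_rot: [-3.117, -0.085, -0.027]
contact_force: [-0.6, -0.0, -1.3]
opening: 0.062
grasp_force: 59.2
54 [638.7 223.6 125. ] z 105.7 141.7 axis [640.9 221.3]
52 [594.5 225.3 124.3] z 106.9 141.9 axis [596.8 223. ]
bracket frame [22.3 79.2]
bracket frame [-21.9  79.7]
tcp [619.2 219.1 183.6] -0.0276
before turn [-0.13  0.05  1.66] after turn [0.01 0.01 1.66] turn [-0.0079 -0.0269 -0.0002]
```

```bash
python3 -m inch '[[0,0,0,-0.027,0.05,0.32,1],[0,0,0,-0.027,0.01,0.32,1],[0,0,0,-0.027,0.01,0.32,1],[0,0,0,-0.027,0.01,0.32,1],[0,0,0,-0.027,0.01,0.32,1],[0,0,0,-0.027,0.01,0.3,1],[0,0,0,0,0,0,1],[0,0,0,0,0,0,1]]'
python3 go.py 619.2 217.7 116.5 -0.026
python3 - <<'E'
from h import *
s=grab_frame("scene");crop(s,"pics/m.png",110,240,210,320,5)
E
```

```text
clock: 40.83
eef_pos: [619.1, 217.6, 135.3]
tcp_rot: [-3.117, -0.084, -0.028]
contact_force: [-0.3, 0.6, -0.5]
opening: 0.062
grasp_force: 59.2
before turn [-0.06  0.01  0.75] after turn [ 0.   -0.    0.75] turn [-0.0079 -0.0267 -0.0004]
```

View pics/m.png

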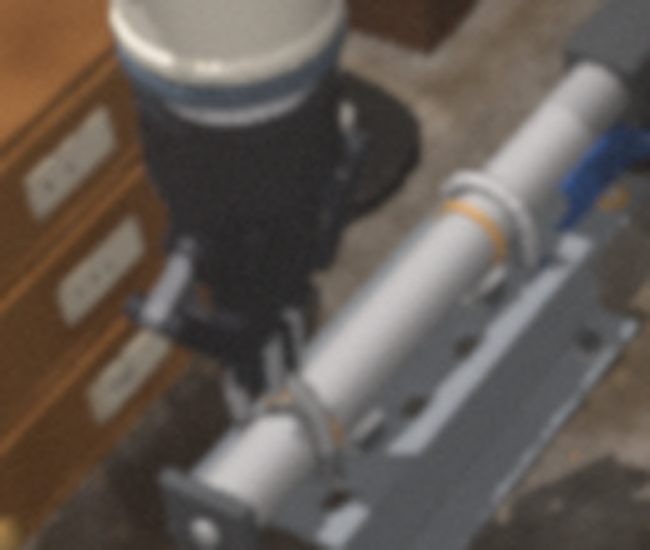

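Legs straddle the tube, with the near leg directly above its slot (340,495). Continue into the slots.

```bash
python3 -m inch '[[0,0,0,-0.012,0.003,0.15,1],[0,0,0,-0.012,0.003,0.15,1],[0,0,0,-0.012,0.003,0.12,1],[0,0,0,0,0,0,1],[0,0,0,0,0,0,1]]'
python3 -m inch '[[0,0,0,-0.012,0.003,0.13,1],[0,0,0,-0.012,0.003,0.13,1],[0,0,0,0,0,0,1],[0,0,0,0,0,0,1]]'
```

```text
clock: 41.3
eef_pos: [619.2, 217.7, 125.2]
tcp_rot: [-3.117, -0.084, -0.028]
contact_force: [0.4, 0.2, -1.1]
opening: 0.065
grasp_force: 59.2
clock: 41.63
eef_pos: [619.2, 217.7, 118.6]
tcp_rot: [-3.117, -0.084, -0.028]
contact_force: [0.4, -0.0, -1.4]
opening: 0.062
grasp_force: 59.2
```

```bash
python3 -m inch '[[0,0,0,-0.01,0.002,0.12,1],[0,0,0,0,0,0,1],[0,0,0,0,0,0,0.8],[0,0,0,0,0,0,0.72],[0,0,0,0,0,0,0.72],[0,0,0,0.03,0,-0.4,0.72],[0,0,0,0.03,0,-0.4,0.72],[-0.008,-0.027,0,0,0,0,1]]'
python3 -m inch '[[0,0,0,0,0,0,1],[0,0,0,0,0,0,1],[0,0,0,0,0,0,1]]'
python3 go.py 619 218 116.5 -0.026
python3 - <<'E'
from h import *
s=grab_frame("scene");np.savez("scene8.npz",**s);W=cloud(s);X,Y,Z=np.moveaxis(W,-1,0)
m=(abs(X-617)<20)&(abs(Y-221)<9)&(Z>80)&(Z<110); print("crown z",np.percentile(Z[m],[50,90,97]).round(1))
m=(abs(X-614)<20)&(abs(Y-66)<9)&(Z>80)&(Z<110); print("other crown z",np.percentile(Z[m],[50,90,97]).round(1))
E
```

```text
clock: 42.3
eef_pos: [618.1, 217.1, 138.7]
tcp_rot: [-3.141, -0.002, -0.027]
contact_force: [0.4, -0.6, -0.1]
opening: 0.153
grasp_force: 0.0
clock: 42.55
eef_pos: [619.2, 217.3, 136.1]
tcp_rot: [-3.141, -0.002, -0.027]
contact_force: [-0.1, -0.6, -0.2]
opening: -0.003
grasp_force: 0.0
before turn [-0.01 -0.03  0.78] after turn [-0.01 -0.03  0.78] turn [-0.0002 -0.0007 -0.0004]
crown z [85.8 91.  92.4]
other crown z [85.9 91.1 92.2]
```

Identical crown heights; press check here too.

```bash
python3 -m inch '[[0,0,0,0,0,0.3,1],[0,0,0,0,0,0.3,1],[0,0,0,0,0,0.15,1],[0,0,0,0,0,0.05,1],[0,0,0,0,0,0,1]]'
python3 -m inch '[[0,0,0,0,0,0.05,1],[0,0,0,0,0,0,1],[0,0,0,0,0,-0.6,1],[0,0,0,0,0,-0.9,0.72],[0,0,0,0,0,-1,0.72],[0,0,-0.03,0,0,-1,0.72],[0,0,-0.0295,0,0,0,0.72],[0,0,0,0,0,0,0.72]]' 60
python3 go.py 491.5 -357.5 200 0.1614
```

```text
clock: 43.02
eef_pos: [618.7, 217.2, 115.6]
tcp_rot: [3.141, 0.001, -0.027]
contact_force: [-2.5, 0.2, 5.6]
opening: 0.002
grasp_force: 2.6
clock: 43.68
eef_pos: [619.8, 217.6, 203.5]
tcp_rot: [-3.141, -0.003, 0.164]
contact_force: [0.0, 0.2, -0.5]
opening: 0.281
grasp_force: 0.0
before turn [-8.82 21.86  0.1 ] after turn [-8.76 21.88  0.14] turn [-0.0002 -0.0009  0.0008]
```

```bash
python3 -m inch '[[0,0,0,-0.36,0.7,-0.1,0.72],[0,0,0,-0.36,0.9,0,0.72],[0,0,0,-0.36,0.9,0,0.72],[0,0,0,-0.36,0.9,0,0.72],[0,0,0,-0.36,0.9,0,0.72],[0,0,0,-0.36,0.9,0,0.72],[0,0,0,-0.36,0.9,0,0.72],[0,0,0,-0.36,0.9,0,0.72]]'
python3 -m inch '[[0,0,0,-0.36,0.9,0,0.72],[0,0,0,-0.36,0.9,0,0.72],[0,0,0,-0.36,0.9,0,0.72],[0,0,0,-0.36,0.9,0,0.72],[0,0,0,-0.36,0.9,0,0.72],[0,0,0,-0.36,0.9,0,0.72],[0,0,0,-0.36,0.9,0,0.72],[0,0,0,-0.36,0.9,0,0.72]]'
python3 -m inch '[[0,0,0,-0.36,0.9,0,0.72],[0,0,0,-0.36,0.9,0,0.72],[0,0,0,-0.36,0.9,0,0.72],[0,0,0,-0.36,0.9,0,0.72],[0,0,0,-0.36,0.9,0,0.72],[0,0,0,-0.36,0.9,0,0.72],[0,0,0,0,0,0,0.72],[0,0,0,0,0,0,0.72]]'
python3 go.py 491.5 -357.5 81 0.1614
```

```text
clock: 44.35
eef_pos: [574.6, 31.9, 203.2]
tcp_rot: [-3.141, 0.002, 0.156]
contact_force: [0.1, 0.2, 1.1]
opening: 0.28
grasp_force: 0.0
clock: 45.02
eef_pos: [532.2, -157.0, 203.3]
tcp_rot: [-3.141, 0.002, 0.156]
contact_force: [-0.2, -0.5, -0.4]
opening: 0.282
grasp_force: 0.0
clock: 45.68
eef_pos: [500.6, -298.4, 203.3]
tcp_rot: [-3.14, 0.002, 0.155]
contact_force: [-0.3, 0.7, -0.9]
opening: 0.28
grasp_force: 0.0
before turn [-0.72  2.29  4.89] after turn [-0.74  2.27  4.89] turn [-0.0005  0.0005 -0.002 ]
```

```bash
python3 -m inch '[[0,0,-0.002,-0.24,0.76,0,0.72],[0,0,0,-0.24,0.76,0.6,0.72],[0,0,0,-0.25,0.76,0.8,0.72],[0,0,0,0,0,0.8,0.72],[0,0,0,0,0,0.5,0.72],[0,0,0,0,0,0,0.72],[0,0,0,0,0,0,0.72]]'
python3 go.py 491.5 -357.5 81 0.1614
```

```text
clock: 46.27
eef_pos: [492.7, -355.8, 136.4]
tcp_rot: [-3.14, 0.002, 0.166]
contact_force: [0.5, 0.6, -0.2]
opening: 0.279
grasp_force: 0.0
before turn [-0.05  0.06  2.22] after turn [-0.06  0.06  2.22] turn [-0.0006  0.0005  0.0015]
```

```bash
python3 -m inch '[[0,0,0.0015,-0.05,0.06,0.6,0.72],[0,0,0,0,0,0.6,0.72],[0,0,0,0,0,0.5,0.72],[0,0,0,0,0,0.5,0.72],[0,0,0,0,0,0,0.72],[0,0,0,0,0,0,0.72]]'
python3 -m inch '[[0,0,0,0,0,0,0.9],[0,0,0,0,0,0,1],[0,0,0,0,0,0,1],[0,0,0,0,0,0,1],[0,0,0,0,0,0,1]]' 60
python3 -m inch '[[0,0,0,0,0,-0.3,1],[0,0,0,0,0,-0.5,1],[0,0,0,0,0,-0.6,1],[0,0,0,0,0,-0.8,1],[0,0,0,0,0,-1,1],[0,0,0,0,0,-1,1],[0,0,0,0,0,-1,1],[0,0,0,-0.3,0,-0.5,1]]'
python3 -m inch '[[0,0,0.03,-0.6,0,0,1],[0,0,0.0296,-0.6,0,0,1],[0,0,0,-0.3,0,0,1],[0,0,0,0,0,0,1],[0,0,0,0,0,0,1]]'
python3 go.py 480 -150 225 -0.026
```

```text
clock: 46.77
eef_pos: [491.9, -358.5, 82.0]
tcp_rot: [-3.141, 0.001, 0.162]
contact_force: [0.0, 0.7, 0.2]
opening: 0.28
grasp_force: 0.0
clock: 47.18
eef_pos: [492.3, -359.1, 82.9]
tcp_rot: [3.141, -0.001, 0.161]
contact_force: [1.3, 1.9, 4.4]
opening: 0.061
grasp_force: 59.1
clock: 47.85
eef_pos: [486.1, -360.8, 228.9]
tcp_rot: [3.138, -0.004, 0.162]
contact_force: [0.4, -0.4, -0.4]
opening: 0.059
grasp_force: 58.9
clock: 48.27
eef_pos: [446.9, -363.3, 224.8]
tcp_rot: [-3.141, -0.0, -0.024]
contact_force: [0.4, -0.0, -0.8]
opening: 0.066
grasp_force: 58.9
before turn [ 1.12 -8.56 -0.01] after turn [ 1.1  -8.56 -0.01] turn [-0.0001 -0.      0.0007]
```

```bash
python3 -m inch '[[0,0,0,0,-0.4,0,1],[0,0,0,0,-0.8,0,1],[0,0,0,0,-0.9,0,1],[0,0,0,0,-0.9,0,1],[0,0,0,0,-0.9,0,1],[0,0,0,0,-0.9,0,1],[0,0,0,0,-0.9,0,1],[0,0,0,0,-0.9,0,1]]'
python3 -m inch '[[0,0,0,0.1,-0.9,0,1],[0,0,0,0.3,-0.9,0,1],[0,0,0,0.5,-0.9,0,1],[0,0,0,0.5,-0.9,0,1],[0,0,0,0.5,-0.9,0,1],[0,0,0,0.5,-0.9,0,1],[0,0,0,0.5,-0.9,0,1],[0,0,0,0.5,-0.9,0,1]]'
python3 go.py 616.8 120.9 185 -0.026
```

```text
clock: 48.93
eef_pos: [451.8, -196.5, 224.5]
tcp_rot: [-3.141, 0.0, -0.024]
contact_force: [0.5, 0.1, -0.9]
opening: 0.062
grasp_force: 58.9
clock: 49.6
eef_pos: [541.7, -18.3, 224.5]
tcp_rot: [-3.141, 0.0, -0.023]
contact_force: [-0.5, 0.5, -0.4]
opening: 0.062
grasp_force: 58.9
before turn [ 2.87 -5.64  1.58] after turn [ 2.86 -5.65  1.58] turn [-0.0001  0.0001  0.0008]
```

```bash
python3 -m inch '[[0,0,0.0008,0.41,-0.8,0,1],[0,0,0,0.41,-0.8,0,1],[0,0,0,0.41,-0.8,0,1],[0,0,0,0.41,-0.8,0.3,1],[0,0,0,0.41,-0.8,0.4,1],[0,0,0,0.41,-0.8,0.4,1],[0,0,0,0.4,-0.7,0.4,1],[0,0,0,0,0,0,1]]'
python3 -m inch '[[0,0,0,0,0,0,1],[0,0,0,0,0,0,1],[0,0,0,0,0,0,1]]'
python3 legs.py 77.5; python3 tl.py
```

```text
clock: 50.27
eef_pos: [616.9, 118.7, 184.9]
tcp_rot: [-3.141, 0.002, -0.025]
contact_force: [-1.7, -0.3, -0.9]
opening: 0.061
grasp_force: 58.9
clock: 50.52
eef_pos: [616.2, 114.6, 187.5]
tcp_rot: [3.141, -0.0, -0.028]
contact_force: [0.9, 0.4, -0.1]
opening: 0.062
grasp_force: 58.9
52 [635.2 121.  129.4] z 107.4 148.1 axis [637.3 118.6]
49 [590.9 122.4 129. ] z 111.8 147.2 axis [593.  119.9]
bracket frame [ 21.3 -23.7]
bracket frame [-23.  -23.5]
tcp [616.3 114.4 187.7] -0.0285
54 mean [ 21.9   2.4 -56.7] zmin -80.2 slope x,y per z [-0.015 -0.068]
54 mean [-22.    2.7 -57.3] zmin -76.6 slope x,y per z [ 0.024 -0.038]
[616.3 114.3 187.8]
```

Upright. Needs +0.85 in x and +3 in y; apply while descending.

```bash
python3 -m inch '[[0,0,0,0.035,-0.12,0.1,1],[0,0,0,0,0,0.35,1],[0,0,0,0,0,0.35,1],[0,0,0,0,0,0.35,1],[0,0,0,0,0,0.35,1],[0,0,0,0,0,0.35,1],[0,0,0,0,0,0.3,1],[0,0,0,0,0,0,1]]'
python3 -m inch '[[0,0,0,0,0,0.15,1],[0,0,0,0,0,0.15,1],[0,0,0,0,0,0,1],[0,0,0,0,0,0,1]]'
python3 -m inch '[[0,0,0,0,0,0.12,1],[0,0,0,0,0,0.12,1],[0,0,0,0,0,0,1],[0,0,0,0,0,0,1]]'
```

```text
clock: 51.28
eef_pos: [616.7, 117.6, 131.3]
tcp_rot: [3.141, 0.002, -0.028]
contact_force: [2.5, 0.9, -1.4]
opening: 0.066
grasp_force: 58.8
clock: 51.62
eef_pos: [617.3, 117.8, 125.9]
tcp_rot: [3.142, 0.0, -0.028]
contact_force: [0.3, -0.5, -1.2]
opening: 0.062
grasp_force: 58.8
clock: 51.95
eef_pos: [617.2, 117.8, 119.8]
tcp_rot: [3.142, 0.0, -0.028]
contact_force: [0.1, 0.3, -0.6]
opening: 0.064
grasp_force: 58.9
```

In the slots without contact. Lower a bit, release, lift, then press.

```bash
python3 -m inch '[[0,0,0,0,0,0.12,1],[0,0,0,0,0,0.08,1],[0,0,0,0,0,0,0.8],[0,0,0,0,0,0,0.72],[0,0,0,0,0,0,0.72],[0,0,0,0,0,-0.4,0.72],[0,0,0,0,0,-0.4,0.72],[0,0,0,0,0,0,1]]'
python3 -m inch '[[0,0,0,0,0,0,1],[0,0,0,0,0,0,1],[0,0,0,0,0,0,1]]'
python3 -c "
from h import *
s=grab_frame('scene');W=cloud(s);X,Y,Z=np.moveaxis(W,-1,0)
m=(abs(X-614)<20)&(abs(Y-121)<10)&(Z>80)&(Z<110); print('crown z',np.percentile(Z[m],[50,90,97]).round(1))"
```

```text
clock: 52.62
eef_pos: [618.9, 118.1, 137.8]
tcp_rot: [-3.141, -0.004, -0.028]
contact_force: [0.2, 1.1, 0.1]
opening: 0.155
grasp_force: 0.0
clock: 52.87
eef_pos: [617.2, 117.8, 134.9]
tcp_rot: [-3.142, 0.0, -0.028]
contact_force: [0.4, -0.5, -0.2]
opening: -0.002
grasp_force: 0.0
crown z [84.7 91.6 93.1]
```

```bash
python3 -m inch '[[0,0,0,0,0,0.3,1],[0,0,0,0,0,0.25,1],[0,0,0,0,0,0.15,1],[0,0,0,0,0,0.05,1],[0,0,0,0,0,0,1]]'
python3 -m inch '[[0,0,0,0,0,0.05,1],[0,0,0,0,0,0,1],[0,0,0,0,0,0,1]]'
python3 -m inch '[[0,0,0,0,0,-0.6,1],[0,0,0,0,0,-0.9,1],[0,0,0,0,0,-1,1],[0,0,0,0,0,-1,1],[0,0,0,-0.3,0.5,-0.5,1],[0,0,0,-0.3,1,0,1],[0,0,0,-0.3,1,0,1],[0,0,0,-0.3,1,0,1]]'
python3 - <<'E'
from h import *
t=grab_frame("top");np.savez("top9.npz",**t);s=grab_frame("scene");np.savez("scene9.npz",**s)
for n,f,cor in(("top",t,[-1,2.3,0]),("scene",s,[2.5,-3.7,0])):
    W=cloud(f)+cor;c=np.array([479.2,-291.3]);a=.1614
    d=W[...,:2]-c;lx=np.cos(a)*d[...,0]+np.sin(a)*d[...,1];ly=-np.sin(a)*d[...,0]+np.cos(a)*d[...,1];z=W[...,2]
    m=(abs(ly)<80)&(lx>40)&(lx<150)&(z>90)&(z<190);q=np.stack([lx[m],z[m]],1)
    print(n,np.percentile(q,[2,50,98],axis=0).round(0).tolist(),np.polyfit(q[:,1],q[:,0],1).round(3))
print(r.sense()["eef_pos"])
E
```

```text
clock: 53.33
eef_pos: [617.0, 117.7, 115.8]
tcp_rot: [3.141, 0.001, -0.028]
contact_force: [-1.9, -1.3, 3.2]
opening: 0.003
grasp_force: 1.9
clock: 53.58
eef_pos: [617.2, 117.8, 115.4]
tcp_rot: [3.142, 0.001, -0.028]
contact_force: [-4.1, -1.1, 11.3]
opening: 0.0
grasp_force: 5.3
clock: 54.25
eef_pos: [584.4, 30.5, 214.8]
tcp_rot: [3.142, 0.0, -0.027]
contact_force: [1.0, -0.7, -0.3]
opening: 0.003
grasp_force: 0.0
top [[58.0, 94.0], [84.0, 133.0], [108.0, 179.0]] [0.586 4.961]
scene [[62.0, 93.0], [86.0, 129.0], [111.0, 175.0]] [0.595 8.697]
[583.50036134  28.46523829 214.44967792]
```

All three bolts are down. The lid stands at about 2.1 rad. I'll go behind it (case-x ≈ 120 mm, ly +30), and push it over with closed fingers.

```bash
python3 -m inch '[[0,0,-0.03,0,1,0,1],[0,0,-0.03,0,1,0,1],[0,0,0,-0.1,0.9,0,1],[0,0,0,-0.1,0.9,0,1],[0,0,0,-0.1,0.9,0,1],[0,0,0,-0.1,0.9,0,1],[0,0,0,-0.1,0.9,0,1],[0,0,0,-0.1,0.9,0,1]]'
python3 -m inch '[[0,0,0,0,0,0,1],[0,0,0,0,0,0,1]]'
python3 go.py 593 -242 215 0.1614
```

```text
clock: 55.02
eef_pos: [592.8, -155.0, 214.4]
tcp_rot: [-3.141, 0.0, 0.16]
contact_force: [-0.1, -0.4, -0.5]
opening: -0.004
grasp_force: 0.0
clock: 55.18
eef_pos: [592.7, -154.9, 214.4]
tcp_rot: [-3.141, 0.0, 0.158]
contact_force: [0.6, -0.3, 0.1]
opening: -0.001
grasp_force: 0.0
before turn [-0.54  3.44 -0.03] after turn [-0.55  3.44 -0.03] turn [-0.0002  0.0002 -0.001 ]
```

```bash
python3 -m inch '[[0,0,0,-0.1,0.86,0,1],[0,0,0,-0.1,0.86,0,1],[0,0,0,-0.1,0.86,0,1],[0,0,0,-0.14,0.86,0,1],[0,0,0,0,0,0,1],[0,0,0,0,0,0,1]]'
python3 - <<'E'
from h import *
s=grab_frame("scene");crop(s,"pics/n.png",220,400,70,220,3.6)
e=r.sense()["eef_pos"];d=e[:2]-[479.2,-291.3];a=.1614;print("case",np.cos(a)*d[0]+np.sin(a)*d[1],-np.sin(a)*d[0]+np.cos(a)*d[1],e)
E
```

```text
clock: 55.68
eef_pos: [595.5, -240.6, 214.5]
tcp_rot: [-3.141, 0.0, 0.159]
contact_force: [-0.6, -0.3, 0.1]
opening: -0.002
grasp_force: 0.0
case 123.00447845691954 32.039178633635686 [ 595.45712112 -239.91038552  214.50338575]
```

View pics/n.png

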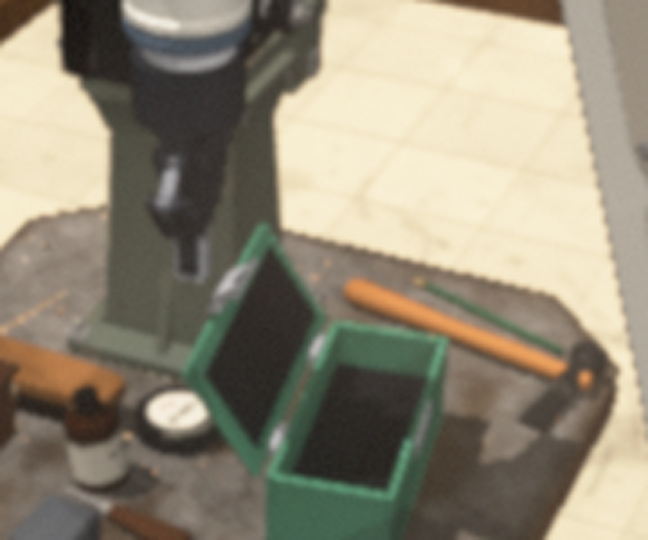

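The case is empty and the fingers are behind the lid. Step back 10 mm, descend and push.

```bash
python3 -m inch '[[0,0,0,0.4,-0.2,0,1],[0,0,0,0,0,0.6,1],[0,0,0,0,0,0.6,1],[0,0,0,0,0,0.6,1],[0,0,0,0,0,0.5,1],[0,0,0,0,0,0,1]]'
python3 -m inch '[[0,0,0,-0.4,0,0,1],[0,0,0,-0.4,0,0,1],[0,0,0,-0.4,0,0,1],[0,0,0,-0.3,0,0,1],[0,0,0,-0.3,0,0,1],[0,0,0,-0.3,0,0,1]]'
python3 -m inch '[[0,0,0,-0.3,0,0,1],[0,0,0,-0.3,0,0,1],[0,0,0,-0.3,0,0,1],[0,0,0,-0.3,0,0,1],[0,0,0,-0.3,0,0,1],[0,0,0,-0.3,0,0,1]]'
```

```text
clock: 56.23
eef_pos: [603.7, -232.5, 154.7]
tcp_rot: [-3.139, 0.003, 0.161]
contact_force: [0.0, -0.6, -0.3]
opening: -0.001
grasp_force: 0.0
clock: 56.73
eef_pos: [553.3, -243.3, 159.5]
tcp_rot: [3.14, -0.004, 0.159]
contact_force: [3.3, 5.9, 19.2]
opening: -0.002
grasp_force: 2.1
clock: 57.23
eef_pos: [506.9, -250.1, 157.1]
tcp_rot: [-3.141, 0.001, 0.16]
contact_force: [0.2, -1.2, -0.1]
opening: 0.002
grasp_force: 0.3
```

Run:
```python
from h import *
s=grab_frame("scene");crop(s,"pics/o.png",220,400,70,220,3.6)
W=cloud(s)+[2.5,-3.7,0];d=W[...,:2]-[479.2,-291.3];a=.1614;lx=np.cos(a)*d[...,0]+np.sin(a)*d[...,1];ly=-np.sin(a)*d[...,0]+np.cos(a)*d[...,1];z=W[...,2]
m=(ly>-95)&(ly<-10)&(lx>-60)&(lx<150)&(z>90)&(z<190);q=np.stack([lx[m],z[m]],1);print(len(q),np.percentile(q,[2,50,98],axis=0).round(0).tolist(),np.polyfit(q[:,1],q[:,0],1).round(3))
```

```text
176 [[-20.0, 111.0], [14.0, 154.0], [42.0, 168.0]] [ -0.878 143.896]
```

View pics/o.png

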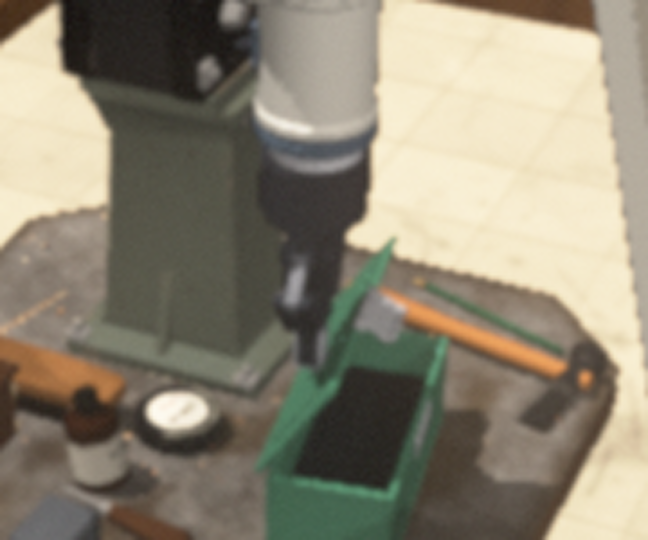

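The lid is past upright, leaning over the case at about 1.0–1.1 rad. Keep pushing, then press down.

```bash
python3 -m inch '[[0,0,0,-0.3,0,0,1],[0,0,0,-0.3,0,0,1],[0,0,0,-0.3,0,0,1],[0,0,0,-0.3,0,0,1],[0,0,0,0,0,0,1]]'
python3 -m inch '[[0,0,0,-0.3,0,0.2,1],[0,0,0,-0.3,0,0.2,1],[0,0,0,-0.3,0.2,0.2,1],[0,0,0,-0.2,0.2,0.2,1],[0,0,0,0,0.2,0.2,1],[0,0,0,0,0,0,1]]'
python3 - <<'E'
from h import *
e=r.sense()["eef_pos"];d=e[:2]-[479.2,-291.3];a=.1614;print("case",np.cos(a)*d[0]+np.sin(a)*d[1],-np.sin(a)*d[0]+np.cos(a)*d[1],e)
E
```

```text
clock: 57.7
eef_pos: [476.8, -254.8, 157.2]
tcp_rot: [-3.141, 0.001, 0.16]
contact_force: [-0.6, 0.5, -1.0]
opening: 0.0
grasp_force: 0.0
clock: 58.2
eef_pos: [453.5, -275.0, 131.3]
tcp_rot: [-3.141, 0.001, 0.159]
contact_force: [-0.2, 0.4, 0.1]
opening: 0.002
grasp_force: 0.0
case -22.752756396840272 20.241003152998758 [ 453.49022241 -274.97843547  131.31425217]
```

```bash
python3 go.py 436.8 -298.2 122 0.1614; python3 -m inch '[[0,0,0,-0.25,0.3,0,1],[0,0,0,-0.25,0.28,0,1],[0,0,0,-0.3,0.2,0.2,1],[0,0,0,0,0,0.2,1],[0,0,0,0,0,0,1],[0,0,0,0,0,0,1]]'; python3 go.py 436.8 -298.2 110 0.1614
```

```text
before turn [-0.81  0.81  0.37] after turn [-0.81  0.81  0.37] turn [-0.0002  0.0003 -0.0007]
clock: 58.7
eef_pos: [436.9, -296.4, 122.0]
tcp_rot: [-3.141, 0.001, 0.16]
contact_force: [0.8, 0.6, -0.1]
opening: -0.001
grasp_force: 0.0
before turn [-0.01  0.07  0.48] after turn [-0.02  0.07  0.48] turn [-0.0002  0.0002 -0.0006]
```

```bash
python3 -m inch '[[0,0,0,0,0.07,0.12,1],[0,0,0,0,0,0.12,1],[0,0,0,0,0,0,1]]';python3 -m inch '[[0,0,0,0,0,0.1,1],[0,0,0,0,0,0,1],[0,0,0,0,0,0,1]]';python3 -m inch '[[0,0,0,0,0,0.1,1],[0,0,0,0,0,0,1],[0,0,0,0,0,0,1]]'
```

```text
clock: 58.95
eef_pos: [438.0, -298.3, 116.3]
tcp_rot: [3.141, -0.0, 0.161]
contact_force: [0.8, -0.4, 1.2]
opening: -0.004
grasp_force: 0.5
clock: 59.2
eef_pos: [437.7, -298.3, 114.1]
tcp_rot: [3.141, -0.0, 0.161]
contact_force: [-1.1, -1.5, 2.2]
opening: -0.004
grasp_force: 1.5
clock: 59.45
eef_pos: [437.4, -298.0, 111.2]
tcp_rot: [-3.141, 0.0, 0.16]
contact_force: [-0.1, -0.1, -0.3]
opening: -0.001
grasp_force: 0.0
```

```bash
python3 -m inch '[[0,0,0,0,0,0.1,1],[0,0,0,0,0,0,1],[0,0,0,0,0,0,1]]';python3 -m inch '[[0,0,0,0,0,0.08,1],[0,0,0,0,0,0,1],[0,0,0,0,0,0,1]]';python3 -m inch '[[0,0,0,0,0,0.05,1],[0,0,0,0,0,0,1],[0,0,0,0,0,0,1]]'
```

```text
clock: 59.7
eef_pos: [437.7, -298.2, 109.0]
tcp_rot: [-3.142, -0.0, 0.16]
contact_force: [-0.5, 0.4, 4.0]
opening: 0.004
grasp_force: 2.0
clock: 59.95
eef_pos: [437.8, -298.2, 108.7]
tcp_rot: [3.141, -0.0, 0.16]
contact_force: [-6.9, 4.4, 24.9]
opening: -0.002
grasp_force: 13.1
clock: 60.2
eef_pos: [437.9, -298.3, 108.5]
tcp_rot: [3.141, -0.001, 0.16]
contact_force: [-10.6, 6.5, 39.9]
opening: -0.003
grasp_force: 19.8
```

Hard stop at the shut height, so it has snapped. Back off and check everything.

```bash
python3 -m inch '[[0,0,0,0,0,-0.3,1],[0,0,0,0,0,-1,1],[0,0,0,0,0,-1,1],[0,0,0,0,0,-1,1],[0,0,0,-0.5,0,-1,1],[0,0,0,-0.8,1,-1,1],[0,0,0,-0.8,1,0,1],[0,0,0,-0.8,1,0,1]]'
python3 -m inch '[[0,0,0,-0.5,1,0,1],[0,0,0,-0.5,1,0,1],[0,0,0,0,1,0,1],[0,0,0,0,1,0,1],[0,0,0,0,1,0,1],[0,0,0,0,1,0,1],[0,0,0,0,0,0,1],[0,0,0,0,0,0,1]]'
python3 - <<'E'
from h import *
s=grab_frame("scene");t=grab_frame("top")
W=cloud(t)+[-1,2.3,0];d=W[...,:2]-[479.2,-291.3];a=.1614;lx=np.cos(a)*d[...,0]+np.sin(a)*d[...,1];ly=-np.sin(a)*d[...,0]+np.cos(a)*d[...,1];z=W[...,2]
m=(abs(ly)<95)&(abs(lx)<42)&(z>70)&(z<110);print("lid plane",np.polyfit(lx[m],z[m],1).round(4))
X,Y,Z=np.moveaxis(W,-1,0)
for x,y in((617,61),(618.5,119),(621,217)):
    m=(abs(X-x)<8)&(abs(Y-y)<5)&(Z>80)&(Z<110);print("crown",np.percentile(Z[m],[50,90]).round(1))
a=cv2.resize(t["pixels"][140:290,155:455,::-1],None,fx=2.6,fy=2.6);b=cv2.resize(s["pixels"][120:320,130:390,::-1],None,fx=1.0,fy=1.0)
cv2.imwrite("pics/p.png",a)
E
```

```text
clock: 60.87
eef_pos: [378.1, -385.1, 240.0]
tcp_rot: [3.139, -0.002, 0.162]
contact_force: [0.7, 0.2, -0.6]
opening: -0.0
grasp_force: 0.0
clock: 61.53
eef_pos: [377.0, -536.4, 237.2]
tcp_rot: [-3.14, 0.0, 0.159]
contact_force: [0.1, -1.0, 0.2]
opening: -0.003
grasp_force: 0.0
lid plane [4.80000e-03 8.87108e+01]
crown [91.7 97.1]
crown [92.4 94. ]
crown [92.4 95.9]
```

View pics/p.png

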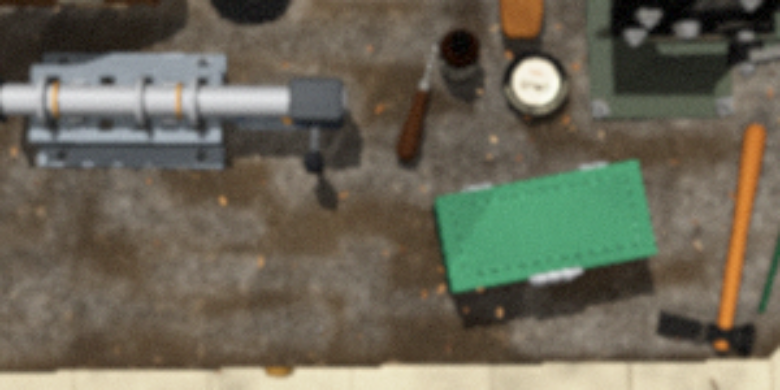

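The picture shows the lid shut flat (slope 0.005). The horn is seated with three bolts at (42,98), (138,100) and (197,100), the prop is out with its knob at (313,160), and the other things are in place. Handing in.

```bash
python3 -c "
from rig import r
print(r.sign_off())"
```

```text
the job is handed in; nothing more can be done
None
```

The job is handed in at about 62 s on the clock: prop at its end stop, horn in the saddles, all three U-bolts down on the tube (both ends first, then the prop-side middle place), and the lid pressed shut; the second bolt knocked the open lid on the way over and turned in the grip, so I straightened it against the case wall before seating it.

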